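# Tip a silver buckle plate out of its tray and weigh it

## Task

Weigh the plain silver buckle plate (the solid one, without openings) before it goes to the polishing wheel: press down its end over the sloping front of the tip-up tray so that the other end rises out of the pocket, lift the plate out and lay it flat in the middle of the balance pan. Set it down while you still hold it and gently, as the balance is delicate (no drop, no leaning on the pan), then let go, and leave the other two plates in their pockets.

Things in the scene. Friction and masses are not known exactly. Their poses are not given: they have to be found in the camera images.
- plate: The plain solid silver plate, 66 x 38 x 3 mm, no openings, about 0.08 kg. Origin: centre of its underside; x along the 66 mm length, towards the end that rises when tipped; y across the 38 mm width; z up when flat. Starts flat in any one of the tray's pockets, upper face flush with the tray's top, middle 2 mm to +x of the tipping ridge, -x end hanging free over the ramp.
- tray: Fixed dark grey tray of slick plastic, 158 mm wide (y), 85 mm long (x from -41 to +44), top 27 mm above the bench. Origin on the bench under the tipping ridge. Three pockets at y = -50, 0 and +50 mm, each 42 mm wide, with 8 mm walls between them up to the top. Each has a flat floor 24 mm above the bench from the ridge (x = 0) to the far wall (x = 36); towards -x it falls away as a ramp.
- ridge (a point): Middle pocket's tipping ridge, at floor level: x = 0, y = 0, 24 mm up on the tray, axes as the tray's. The other pockets' ridges lie 50 mm to either side along y. A plate pressed down some 25 mm to -x of the ridge until it lies on the ramp slides about 7 mm down it to the lip and stays tipped by itself at 26 degrees, the underside of its +x end about 9 mm above the tray's top.
- lip (a point): Middle of the low stop lip at the foot of the ramp, at its top: x = -38 mm, 10 mm above the bench, axes as the tray's. The ramp falls at 26 degrees from the ridge to this lip, across all three pockets; the front above the lip is open.
- frame_plate: Bystander in another pocket: a plate of the same outline with one large rectangular window. Origin and axes as for the plain plate. It stays in its pocket.
- slot_plate: Bystander in another pocket: a plate of the same outline with a slot near each end. Origin and axes as for the plain plate. It stays in its pocket.
- balance: Fixed white bench balance, 240 mm (its x) by 180 mm (its y), housing 58 mm high, display and keys on its -x side. Origin on the bench under its centre.
- pan: The balance's square metal pan, 130 x 130 mm, 3 mm thick. Origin: centre of its upper face, 72 mm above the bench, 43 mm to +x of the balance's centre; z up, x as the balance's. It rides on a stiff spring (0.2 mm per newton); a load above 15 N strains the load cell.
Not all that is in view belongs to the job. Leave any orange or turquoise look-alike of the tray alone.

How it is judged:
By the outcome, as a careful person would: the job done as asked, in the order asked, and still so for the second after the job is handed in, with the robot touching nothing.
It also fails if it takes over 48 s, if anything falls off the work surface, if the arm or the gripper's body presses on something with over 40 N, if the wrist force passes 120 N, or if a joint passes its speed limit or range.

## Robot

A 6-joint arm with a two-finger parallel gripper is mounted at the origin on the work surface. World frame = base frame: x ahead of the robot, y to its left, z up, the work surface at z = 0. Lengths are in m, angles in rad, forces in N, time in s.
With the tool pointing down it reaches from about 0.3 to 0.875 m from the base axis. Payload 6.4 kg.
Tool frame: the origin (TCP) lies at the very end of the fingers, on their centre line; the grasp point (between the pads) lies 19 mm behind it; z points along the fingers, y is the direction in which the jaws open and shut (so a half turn about z gives the same grasp; the last joint's range is limited). The gripper opens to 85 mm and grips with 20 to 120 N. Pads are 22 mm wide; open, the fingers measure 114 mm over their backs; the gripper's body (76 mm by 85 mm) begins 54 mm behind the grasp point. The pads swing forward as they close: fully open they stand 13 mm farther back than shut.
Start: joints at [-1.478, 0.181, 1.607, -0, 1.354, -0.206], TCP at [0.169, -0.55, 0.201] pointing down, gripper open.
Joint ranges: [-2.99, 2.99], [-0.89, 2.07], [0.3, 2.58], [-1.14, 4.28], [0, 2.63], [-3.12, 3.12]. Speed limits (rad/s): [2.57, 2.57, 3.01, 3.14, 3.14, 3.14].

## Interface

Orientations are given as a unit quaternion [w, x, y, z].
In Python, from bench import telemetry, imaging, ctrl gives the robot as it stands.
- The arm moves only by the shell command python3 -m pendant 'ROWS' [OPENING]. ROWS is JSON, a list that holds one entry, the list of rows, each a list of 6 numbers: the shift along the tool's x, y, z in units of 200 mm (1.0 is 200 mm), then the turn, a rotation vector about the tool's x, y, z in units of pi rad (1.0 is pi rad). In form: [[[tx, ty, tz, rx, ry, rz], ...]]. A call has 1 to 12 rows; each row shifts and turns the pose as measured when the row begins, along the tool's axes as they then stand; what a row does not reach is not made up. A row lasts 1/8 s, in which the tool goes at most 62.5 mm and 10.7 degrees, less where a joint would pass 70% of its speed; a pose out of reach is approached as far as the arm can. A call with a number of a shift or a turn outside -1 to 1 is refused whole. A call with a gripper value outside its range is refused whole. OPENING is the closure, from 0 (fully open) to 1 (shut), set as the call begins (- or left out, the last holds). The fingers move at their own pace and stop on an object; the grip force is fixed at half the most. Time passes only in rows, so rows that do not move let the fingers close. It gives the time, the measured TCP pose, the force and the opening at its end, in the units of the state.
- telemetry.get_obs(): the state, without advancing time (a new reading comes with each control period).
- imaging.camera(name): name is "scene" or "top"; returns a dict with "pixels" (384x512x3 uint8, blue, green, red), "vfov" (degrees; the focal length in pixels is half the picture's height over the tangent of half this angle, whatever the lens; pixels are square), "cx", "cy" (the principal point, pixels), "distortion" ([k1, k2, p1, p2, k3] as OpenCV has them; the pictures are not rectified), "R" (3x3) and "t" (3): a world point X has camera coordinates R X + t. Camera axes: x right, y down, z forward; pixel columns grow to the right and rows downward; lengths in m; the calibration is good to about 2 mm. A picture is of the moment at which its call begins. There is no depth.
- ctrl.hand_in(): hands the job in, once; it reports no verdict.
The state is a dict: "time_s": time; "q": joint angles; "dq": joint speeds; "joint_efforts": joint torques, N m; "eef_pos": TCP position; "eef_rot": TCP orientation; "wrist_force": force on the tool from outside, world axes, zero at the start; "torque": the same for the moment, N m; "opening": opening from 0.0 (shut) to 1.0 (fully open).
Only numpy, scipy, OpenCV 4.12 (cv2) and the standard library are available. Lean on these libraries where they do the work, as an engineer would, in place of code of your own. Each camera call takes 0.05 s, during which the arm holds its last target.

## Working session

There is one attempt and no reset: what is moved stays moved. The work goes in short steps, Python scripts to look and compute and a shell command to move; the robot and the scene stay as the last step left them, time stands still between calls to the robot, and variables do not carry over. Pictures are saved under pics/ and viewed, and the job is handed in when it is done.

```bash
ls; mkdir -p pics; python3 - <<'E'
from bench import telemetry, imaging, ctrl
import cv2
print(telemetry.get_obs())
for n in("scene","top"):
    c=imaging.camera(n); cv2.imwrite(f"pics/{n}0.png",c["pixels"]); print({k:v for k,v in c.items() if k!="pixels"})
E
```

```text
pics
{'time_s': 0.0, 'q': array([-1.47832280e+00,  1.81531090e-01,  1.60802269e+00,  7.22975909e-06,
        1.35380387e+00, -2.06298453e-01]), 'dq': array([ 0.00088211, -0.00178615, -0.00054494,  0.00176661,  0.00032255,
       -0.00027692]), 'joint_efforts': array([-2.62859822e-05, -4.44874835e+01, -3.51334763e+01, -2.30055357e-04,
        9.04059329e-03, -2.48705760e-05]), 'eef_pos': array([ 0.1692116 , -0.54889724,  0.19978271]), 'eef_rot': array([-8.80866029e-04,  9.88862379e-01,  1.48830160e-01,  5.37215943e-05]), 'wrist_force': array([ 0.1498839 , -0.86010097,  0.38580999]), 'torque': array([-0.03370332, -0.04421757,  0.04988815]), 'opening': 0.9975786912605255}
{'vfov': 50.5998195985799, 'cx': 259.66827425407735, 'cy': 193.35749470833238, 'distortion': array([0.0419768, 0.       , 0.       , 0.       , 0.       ]), 'R': array([[ 0.12881545,  0.99166559, -0.00243837],
       [ 0.76526458, -0.10096961, -0.63574779],
       [-0.63069541,  0.08002814, -0.771893  ]]), 't': array([ 0.03104084, -0.32883306,  1.4630972 ])}
{'vfov': 51.32880633531171, 'cx': 246.7969076974381, 'cy': 191.0993361589392, 'distortion': array([-0.09997651,  0.        ,  0.        ,  0.        ,  0.        ]), 'R': array([[-0.01022897, -0.99992521, -0.00670354],
       [-0.99695896,  0.0107161 , -0.07718803],
       [ 0.07725409,  0.0058936 , -0.99699402]]), 't': array([-0.09136864,  0.50653122,  1.29376551])}
```

View pics/scene0.png

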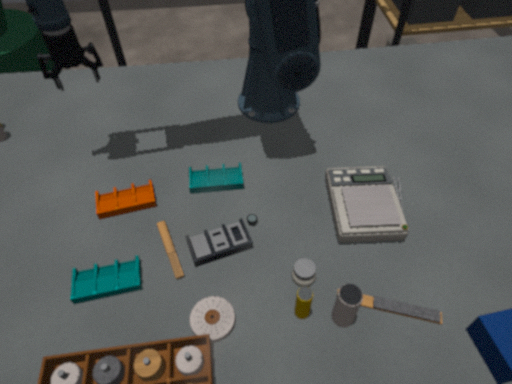

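View pics/top0.png

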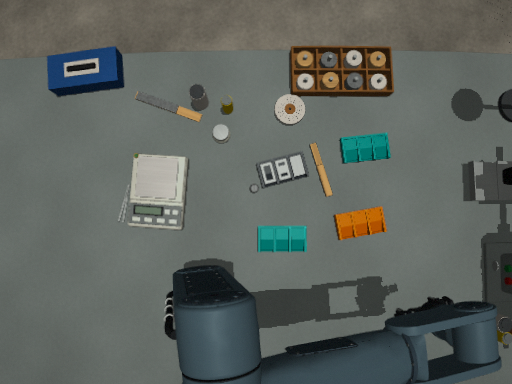

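```bash
python3 - <<'E'
import cv2,numpy as np
t=cv2.imread("pics/top0.png");s=cv2.imread("pics/scene0.png")
a=cv2.resize(t[140:200,240:340],None,fx=7,fy=7,interpolation=cv2.INTER_CUBIC)
b=cv2.resize(s[205:275,175:275],None,fx=7,fy=7,interpolation=cv2.INTER_CUBIC)
cv2.imwrite("pics/ct.png",a);cv2.imwrite("pics/cs.png",b)
a=cv2.resize(t[140:240,110:200],None,fx=6,fy=6,interpolation=cv2.INTER_CUBIC)
cv2.imwrite("pics/cb.png",a)
E
```

```text
(no output)
```

View pics/ct.png

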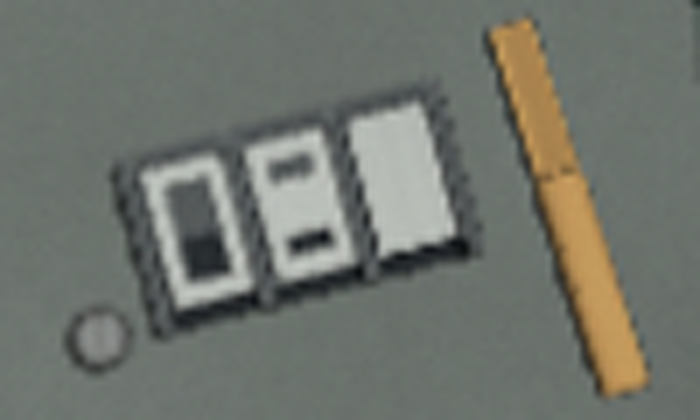

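View pics/cs.png

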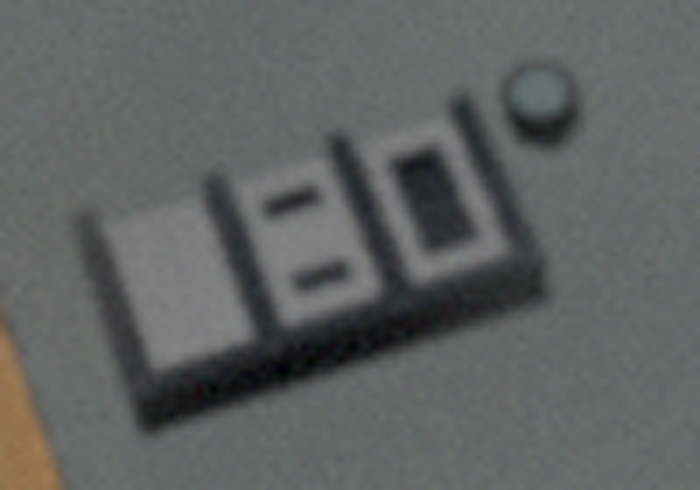

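View pics/cb.png

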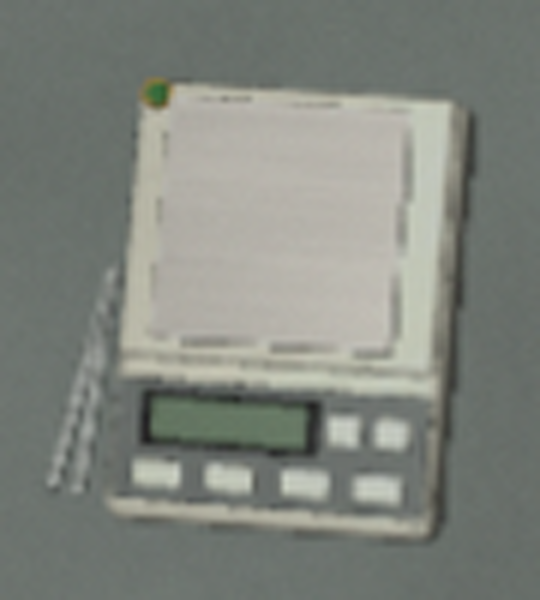

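```bash
cat > h.py <<'E'
import cv2,numpy as np
from bench import telemetry, imaging, ctrl
def ray(c,uv):
    f=192/np.tan(np.radians(c["vfov"]/2)); K=np.array([[f,0,c["cx"]],[0,f,c["cy"]],[0,0,1]])
    n=cv2.undistortPoints(np.array(uv,float).reshape(-1,1,2),K,c["distortion"]).reshape(-1,2)
    d=np.c_[n,np.ones(len(n))]@c["R"]; o=-c["R"].T@c["t"]; return o,d
def onplane(c,uv,z):
    o,d=ray(c,uv); return o+d*((z-o[2])/d[:,2])[:,None]
def proj(c,P):
    f=192/np.tan(np.radians(c["vfov"]/2)); K=np.array([[f,0,c["cx"]],[0,f,c["cy"]],[0,0,1]])
    return cv2.projectPoints(np.array(P,float).reshape(-1,1,3),cv2.Rodrigues(c["R"])[0],c["t"],K,c["distortion"])[0].reshape(-1,2)
def rect(P):
    (cx,cy),(w,h),a=cv2.minAreaRect((P[:,:2]*1000).astype(np.float32)); 
    if w<h: w,h,a=h,w,a+90
    return np.round([cx,cy,w,h,a],1)
E
python3 - <<'E'
from h import *
for n,(x0,y0,x1,y1),thr in (("top",(250,145,315,195),110),("scene",(180,210,256,268),100)):
    c=imaging.camera(n); g=cv2.cvtColor(c["pixels"],cv2.COLOR_BGR2GRAY)
    roi=g[y0:y1,x0:x1]; k=4
    big=cv2.resize(roi,None,fx=k,fy=k,interpolation=cv2.INTER_CUBIC)
    print(n,np.percentile(roi,[2,20,50,80,98]))
    bg=np.median(roi)
    for nm,m,z in (("br",(big>(150 if n=="top" else 112)),.027),("dk",(big<(75 if n=="top" else 70)),.027)):
        m=cv2.morphologyEx(m.astype(np.uint8),cv2.MORPH_OPEN,np.ones((3,3)))
        for q in cv2.findContours(m,cv2.RETR_EXTERNAL,cv2.CHAIN_APPROX_NONE)[0]:
            if cv2.contourArea(q)<600: continue
            uv=(q.reshape(-1,2)+.5)/k-.5+[x0,y0]
            print(nm,cv2.contourArea(q)/16,uv.mean(0).round(1),rect(onplane(c,uv,z)))
    cv2.imwrite(f"pics/m_{n}.png",np.hstack([big,((big>(150 if n=="top" else 112))*255).astype(np.uint8),((big<75)*255).astype(np.uint8)]))
c=imaging.camera("top")
E
```

```text
top [ 43.  94. 111. 118. 189.]
br 207.34375 [267.7 172.5] [ 565.7 -166.1   65.2   37.    13.9]
br 205.46875 [282.4 168.7] [ 576.9 -214.5   64.8   37.4   14.1]
br 199.40625 [296.9 165.2] [ 588.9 -262.2   64.9   37.    13.7]
dk 37.59375 [300.3 176.3] [ 551.1 -272.9   46.7   13.   107.4]
scene [ 24.    70.   103.   107.   127.86]
br 279.90625 [199.8 244.7] [ 589.5 -263.4   66.3   35.6   14.5]
br 270.90625 [218.2 238.6] [ 576.5 -215.6   66.6   35.8   14.6]
br 264.125 [236.2 232.9] [ 564.5 -167.7   67.9   35.9   14.8]
dk 87.59375 [236.3 232.9] [ 566.3 -167.1   43.3   19.    13.4]
dk 691.59375 [220.  244.4] [ 587.6 -213.2  157.7   98.2  104.2]
```

View pics/m_top.png

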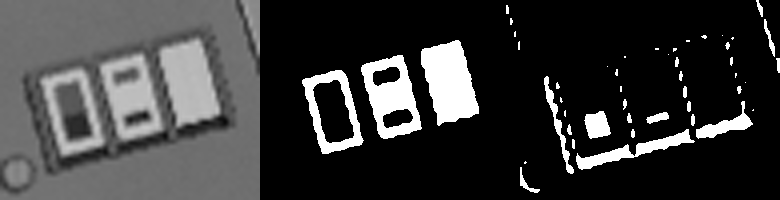

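View pics/m_scene.png

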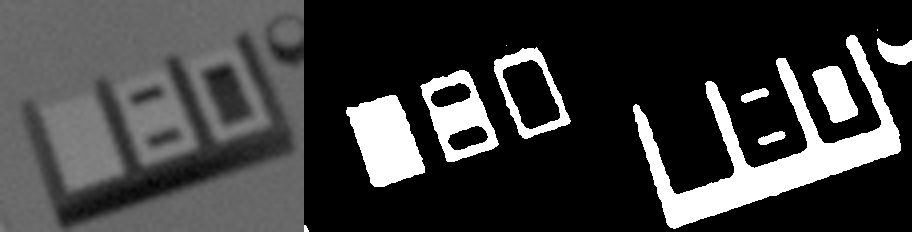

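The candidates, in top-view pixels, are the frame plate (268,172), the slot plate (282,169) and the solid plate (297,165). The orange and turquoise trays are decoys. In both crops the solid plate is the one at (297,165), in the tray's y = -50 pocket, and the ramp faces the robot. Next I'll measure the pan.

```bash
python3 - <<'E'
from h import *
for n,(x0,y0,x1,y1) in (("top",(110,140,200,240)),("scene",(320,160,412,246))):
    c=imaging.camera(n); k=4
    big=cv2.resize(c["pixels"][y0:y1,x0:x1],None,fx=k,fy=k,interpolation=cv2.INTER_CUBIC)
    b,g,r=[big[...,i].astype(int) for i in range(3)]
    seed=(int(160-x0)*k,int(175-y0)*k) if n=="top" else ((368-x0)*k,(207-y0)*k)
    ff=np.zeros((big.shape[0]+2,big.shape[1]+2),np.uint8)
    sm=cv2.bilateralFilter(big,9,20,5)
    print(n,sm[seed[1],seed[0]])
    d=np.abs(sm.astype(int)-sm[seed[1],seed[0]]); m=((r-g>3)&(sm.min(2)>90)).astype(np.uint8)
    m=cv2.morphologyEx(m,cv2.MORPH_OPEN,np.ones((7,7)))
    q=max(cv2.findContours(m,cv2.RETR_EXTERNAL,cv2.CHAIN_APPROX_NONE)[0],key=cv2.contourArea)
    uv=(q.reshape(-1,2)+.5)/k-.5+[x0,y0]
    print("pan",uv.mean(0),rect(onplane(c,uv,.072)))
    o=big.copy();cv2.drawContours(o,[q],-1,(0,0,255),1);cv2.imwrite(f"pics/p_{n}.png",np.hstack([o]))
E
```

```text
top [171 179 182]
pan [166.63068182 164.26704545] [590.1 157.8  11.4   7.2  89.2]
scene [141 143 148]
pan [361.60891158 208.00594572] [560.3 183.4 167.5 153.7  84.3]
```

View pics/p_top.png

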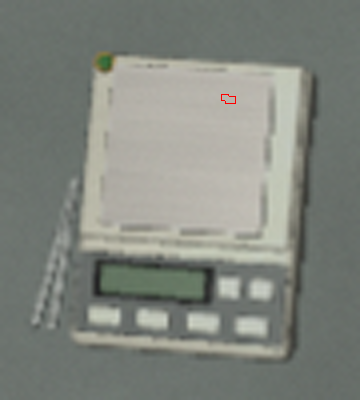

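View pics/p_scene.png

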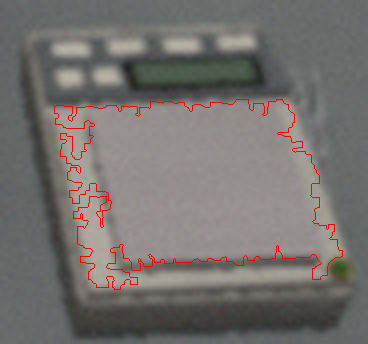

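```bash
python3 - <<'E'
from h import *
for n,o,q in (("top",(110,140),[(115,68),(273,74),(262,236),(102,229)]),("scene",(320,160),[(86,104),(284,102),(318,262),(124,266)])):
    c=imaging.camera(n); uv=(np.array(q)+.5)/4-.5+o
    P=onplane(c,uv,.072)[:,:2]*1000
    print(n,P.round(1).tolist(),P.mean(0),[np.linalg.norm(P[i]-P[i-1]).round(1) for i in range(4)],rect(P/1000))
E
```

```text
top [[616.1, 249.6], [609.3, 121.8], [480.0, 130.0], [486.8, 258.5]] [548.06677696 189.94778098] [np.float64(129.5), np.float64(128.0), np.float64(129.5), np.float64(128.7)] [548.1 190.1 130.9 128.7 176.4]
scene [[479.2, 131.9], [495.2, 266.0], [626.5, 242.9], [613.8, 121.2]] [553.67037144 190.49836668] [np.float64(135.1), np.float64(135.0), np.float64(133.3), np.float64(122.4)] [554.2 191.  135.  135.   83.2]
```

```bash
cat >> h.py <<'E'
from scipy.spatial.transform import Rotation as R
def cur():
    o=telemetry.get_obs(); q=o["eef_rot"]; return o,o["eef_pos"]*1000,R.from_quat([q[1],q[2],q[3],q[0]])
def Rt(yaw,tilt): # tool x along yaw dir, z down, then tilt about tool y
    return R.from_euler('z',yaw,degrees=True)*R.from_euler('x',180,degrees=True)*R.from_euler('y',tilt,degrees=True)
def plan(p,Rg,n):
    o,c,Rc=cur(); rv=(Rc.inv()*Rg).as_rotvec(); d=(np.array(p)-c)/n; out=[]
    for i in range(n):
        Ri=Rc*R.from_rotvec(rv*i/n); out.append(np.r_[Ri.inv().apply(d)/200,rv/n/np.pi].round(4).tolist())
    print("t",o["time_s"],"pos",c.round(1),"F",o["wrist_force"].round(2),"rot deg",np.degrees(np.linalg.norm(rv)).round(2),"dist",np.linalg.norm(d*n).round(1))
    print(out)
YAW=14.1; RID=np.array([587.1,-263.3])
def pk(x,z,y=0): # pocket frame (mm, ridge origin) -> world
    a=np.radians(YAW); return [RID[0]+x*np.cos(a)-y*np.sin(a),RID[1]+x*np.sin(a)+y*np.cos(a),z]
E
python3 - <<'E'
from h import *
plan(pk(-20,90),Rt(YAW,26),10)
E
```

```text
t 0.45 pos [ 169.3 -549.5  200.6] F [ 0.25 -0.44  0.02] rot deg 26.17 dist 500.1
[[0.2318, -0.0758, 0.0553, -0.0004, 0.0144, 0.0016], [0.2287, -0.077, 0.0657, -0.0004, 0.0144, 0.0016], [0.225, -0.0783, 0.0759, -0.0004, 0.0144, 0.0016], [0.221, -0.0796, 0.0859, -0.0004, 0.0144, 0.0016], [0.2164, -0.0808, 0.0957, -0.0004, 0.0144, 0.0016], [0.2114, -0.082, 0.1053, -0.0004, 0.0144, 0.0016], [0.206, -0.0832, 0.1147, -0.0004, 0.0144, 0.0016], [0.2002, -0.0844, 0.1238, -0.0004, 0.0144, 0.0016], [0.1939, -0.0856, 0.1326, -0.0004, 0.0144, 0.0016], [0.1873, -0.0868, 0.1412, -0.0004, 0.0144, 0.0016]]
```

```bash
python3 -m pendant '[[[0.232,-0.076,0.055,0,0.0144,0.0016],[0.229,-0.077,0.066,0,0.0144,0.0016],[0.225,-0.078,0.076,0,0.0144,0.0016],[0.221,-0.08,0.086,0,0.0144,0.0016],[0.216,-0.081,0.096,0,0.0144,0.0016],[0.211,-0.082,0.105,0,0.0144,0.0016],[0.206,-0.083,0.115,0,0.0144,0.0016],[0.2,-0.084,0.124,0,0.0144,0.0016],[0.194,-0.086,0.133,0,0.0144,0.0016],[0.187,-0.087,0.141,0,0.0144,0.0016]]]' 1
python3 - <<'E'
from h import *
plan(pk(-20,60),Rt(YAW,26),4)
E
```

```text
time_s: 1.7
eef_pos: [0.5792, -0.2644, 0.0925]
eef_rot: [-0.03, 0.966, 0.117, 0.229]
wrist_force: [0.2, -1.1, 0.0]
opening: 0.004
t 1.7 pos [ 579.2 -264.4   92.5] F [ 0.21 -1.07  0.02] rot deg 0.81 dist 34.7
[[-0.0318, 0.0013, 0.0295, -0.0002, -0.001, -0.0005], [-0.0317, 0.0013, 0.0296, -0.0002, -0.001, -0.0005], [-0.0316, 0.0012, 0.0297, -0.0002, -0.001, -0.0005], [-0.0315, 0.0011, 0.0298, -0.0002, -0.001, -0.0005]]
```

```bash
python3 -m pendant '[[[-0.032,0.001,0.03,0,-0.001,-0.0005],[-0.032,0.001,0.03,0,-0.001,-0.0005],[-0.032,0.001,0.03,0,-0.001,-0.0005],[-0.031,0.001,0.03,0,-0.001,-0.0005],[0,0,0,0,0,0]]]' 
python3 - <<'E'
from h import *
plan(pk(-20,60),Rt(YAW,26),1)
for n,b in(("top",(230,130,340,220)),("scene",(160,180,280,280))):
    c=imaging.camera(n);i=c["pixels"][b[1]:b[3],b[0]:b[2]];cv2.imwrite(f"pics/a_{n}.png",cv2.resize(i,None,fx=5,fy=5,interpolation=cv2.INTER_CUBIC))
E
```

```text
time_s: 2.33
eef_pos: [0.5666, -0.2677, 0.0571]
eef_rot: [-0.029, 0.967, 0.121, 0.222]
wrist_force: [-0.4, -0.5, 0.1]
opening: 0.004
t 2.325 pos [ 566.6 -267.7   57.1] F [-0.38 -0.47  0.09] rot deg 0.26 dist 3.1
[[0.0108, 0.0034, -0.0109, -0.0012, 0.0006, 0.0005]]
```

View pics/a_scene.png

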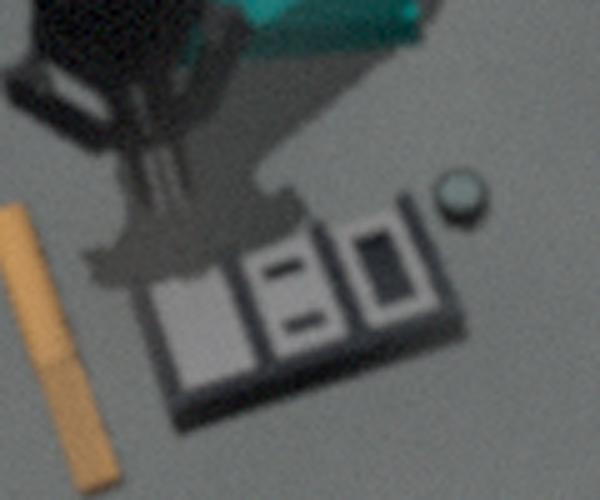

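```bash
python3 -m pendant '[[[-0.0099,0,0.0202,0,0,0],[-0.0099,0,0.0202,0,0,0],[-0.0099,0,0.0202,0,0,0],[-0.0099,0,0.0202,0,0,0],[-0.0099,0,0.0202,0,0,0],[-0.0055,0,0.0112,0,0,0],[-0.0055,0,0.0112,0,0,0]]]' 
python3 - <<'E'
from h import *
plan(pk(-20,17.5),Rt(YAW,26),2)
E
```

```text
time_s: 3.3
eef_pos: [0.5677, -0.2684, 0.0294]
eef_rot: [-0.028, 0.967, 0.121, 0.223]
wrist_force: [-0.5, 0.3, 0.1]
opening: 0.0
t 3.3 pos [ 567.7 -268.4   29.4] F [-0.52  0.31  0.11] rot deg 0.21 dist 11.9
[[-0.0129, -0.0005, 0.0268, -0.0003, 0.0001, 0.0005], [-0.0129, -0.0006, 0.0268, -0.0003, 0.0001, 0.0005]]
```

```bash
python3 -m pendant '[[[-0.0066,0,0.0135,0,0,0],[-0.0066,0,0.0135,0,0,0],[-0.0066,0,0.0135,0,0,0],[-0.0066,0,0.0135,0,0,0]]]' 
python3 - <<'E'
from h import *
plan(pk(-20,17.5),Rt(YAW,26),2)
E
```

```text
time_s: 3.8
eef_pos: [0.5678, -0.2685, 0.0167]
eef_rot: [-0.028, 0.967, 0.121, 0.223]
wrist_force: [0.1, -0.4, 0.3]
opening: 0.001
t 3.8 pos [ 567.8 -268.5   16.7] F [ 0.07 -0.44  0.26] rot deg 0.2 dist 0.8
[[0.0008, -0.001, -0.0017, -0.0002, 0.0, 0.0005], [0.0008, -0.001, -0.0017, -0.0002, 0.0, 0.0005]]
```

```bash
python3 - <<'E'
from h import *
for n,b in(("top",(230,130,340,220)),("scene",(160,180,280,280))):
    c=imaging.camera(n);i=c["pixels"][b[1]:b[3],b[0]:b[2]];cv2.imwrite(f"pics/b_{n}.png",cv2.resize(i,None,fx=5,fy=5,interpolation=cv2.INTER_CUBIC))
E
```

```text
(no output)
```

View pics/b_scene.png

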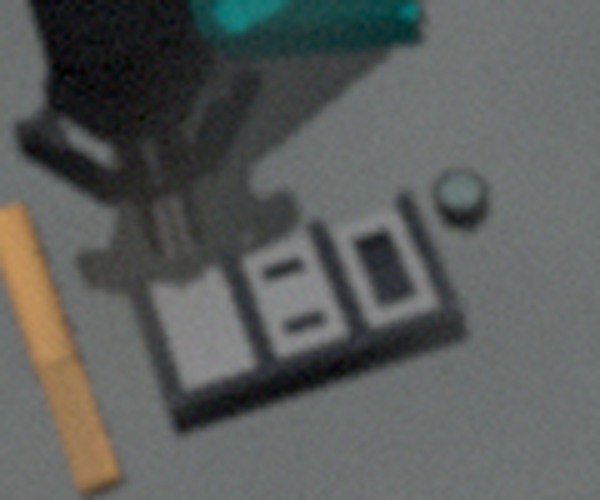

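View pics/b_top.png

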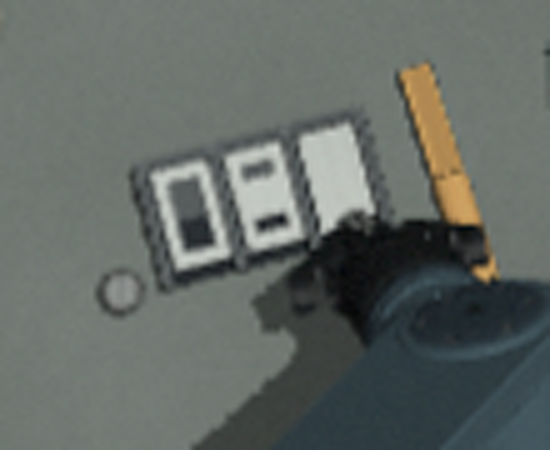

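```bash
python3 - <<'E'
from h import *
o,p,r=cur(); print(p, r.apply([[1,0,0],[0,1,0],[0,0,1]]).round(3).tolist())
for n in("top","scene"):
    c=imaging.camera(n); print(n,"tcp",proj(c,p/1000).round(1), "flat corners", proj(c,np.array([pk(35,27,-19),pk(35,27,19),pk(-31,27,19),pk(-31,27,-19)])/1000).round(1).tolist())
    print("tipped", proj(c,np.array([pk(35*.9-1.3,24+15.3+2.7,-19),pk(35*.9-1.3,42,19)])/1000).round(1).tolist())
    b=(275,135,320,190) if n=="top" else (180,215,225,265)
    i=c["pixels"][b[1]:b[3],b[0]:b[2]];cv2.imwrite(f"pics/c_{n}.png",cv2.resize(i,None,fx=10,fy=10,interpolation=cv2.INTER_CUBIC))
E
```

```text
[ 567.57494127 -268.28968103   16.45886178] [[0.871, 0.222, 0.438], [0.247, -0.969, -0.0], [0.424, 0.109, -0.899]]
top tcp [[298.5 171.9]] flat corners [[300.0, 154.0], [288.9, 156.9], [294.1, 176.2], [305.3, 173.2]]
tipped [[300.9, 154.6], [289.7, 157.6]]
scene tcp [[198.2 239.8]] flat corners [[196.4, 257.0], [210.9, 252.2], [203.5, 232.1], [189.5, 236.5]]
tipped [[195.2, 252.3], [209.8, 247.5]]
```

View pics/c_scene.png

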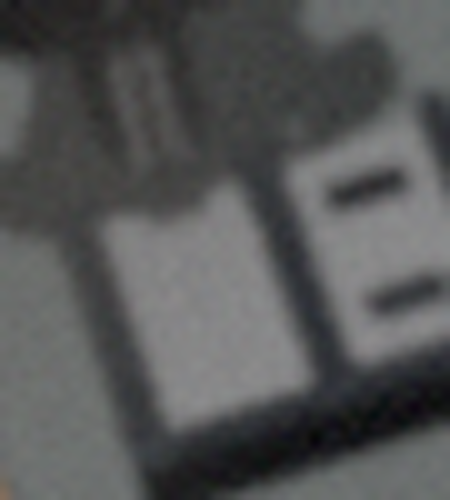

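View pics/c_top.png

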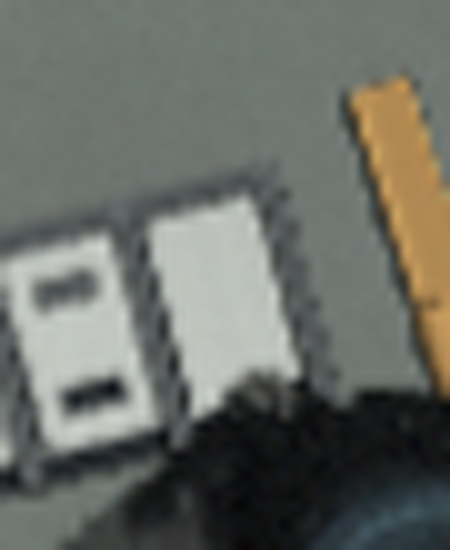

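```bash
python3 - <<'E'
from h import *
o,p,r=cur(); z=r.apply([0,0,1])
c=imaging.camera("scene"); 
i=c["pixels"][190:262,165:235]; i=cv2.resize(i,None,fx=8,fy=8,interpolation=cv2.INTER_CUBIC)
i=np.clip((i.astype(float)/140)**.6*255,0,255).astype(np.uint8)
for k,d in enumerate((0,10,20,40,60)):
    u=((proj(c,(p-z*d)/1000)[0]-[165,190]+.5)*8-.5).astype(int); cv2.circle(i,u,3,(0,0,255),-1)
cv2.imwrite("pics/d_scene.png",i)
E
```

```text
(no output)
```

View pics/d_scene.png

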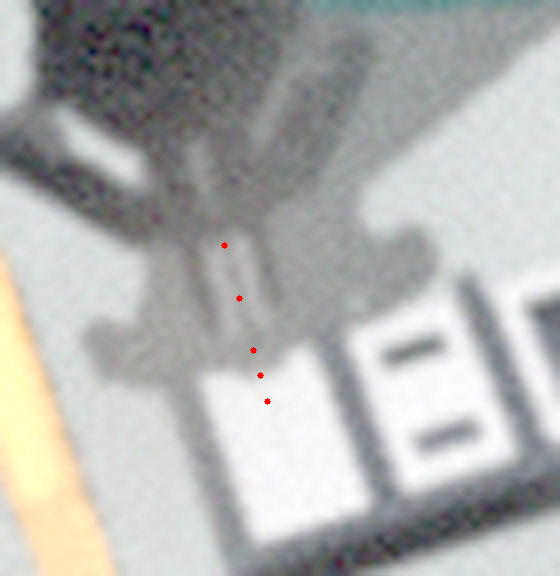

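The fingertips appear to end about 10 mm short of the reported TCP, and the plate is still flat with no force. I'll keep descending in small steps and watch the force, which also calibrates the tip offset.

```bash
for k in 1; do python3 -m pendant '[[[-0.0044,0,0.009,0,0,0],[-0.0044,0,0.009,0,0,0],[-0.0022,0,0.0045,0,0,0]]]' ; done
python3 - <<'E'
from h import *
c=imaging.camera("scene"); 
i=c["pixels"][190:262,165:235]; i=cv2.resize(i,None,fx=8,fy=8,interpolation=cv2.INTER_CUBIC)
cv2.imwrite("pics/e_scene.png",np.clip((i.astype(float)/140)**.6*255,0,255).astype(np.uint8))
E
```

```text
time_s: 4.42
eef_pos: [0.568, -0.2688, 0.012]
eef_rot: [-0.028, 0.967, 0.121, 0.223]
wrist_force: [-0.1, -0.0, -0.3]
opening: -0.0
```

View pics/e_scene.png

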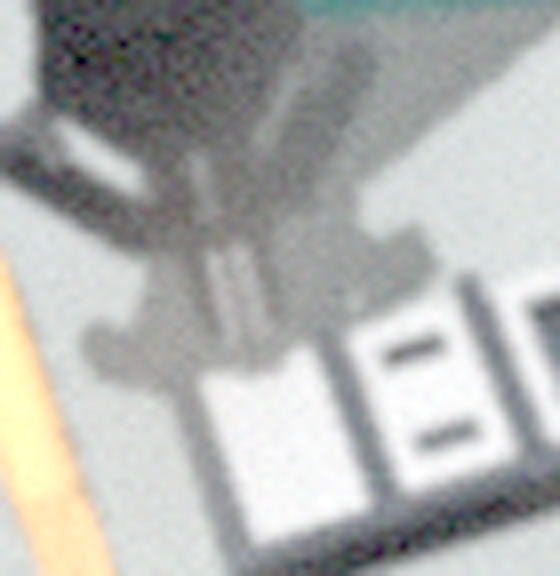

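```bash
python3 - <<'E'
from h import *
o,p,r=cur(); z=r.apply([0,0,1]);x=r.apply([1,0,0])
c=imaging.camera("top"); 
i=c["pixels"][140:212,265:335]; i=cv2.resize(i,None,fx=8,fy=8,interpolation=cv2.INTER_CUBIC)
i=np.clip((i.astype(float)/200)**.5*255,0,255).astype(np.uint8)
for d in (0,10,20,40,60):
    u=((proj(c,(p-z*d)/1000)[0]-[265,140]+.5)*8-.5).astype(int); cv2.circle(i,u,3,(0,0,255),-1)
cv2.imwrite("pics/e_top.png",i)
print(-c["R"].T@c["t"])
E
```

```text
[ 0.40410755 -0.10441478  1.32836213]
```

View pics/e_top.png

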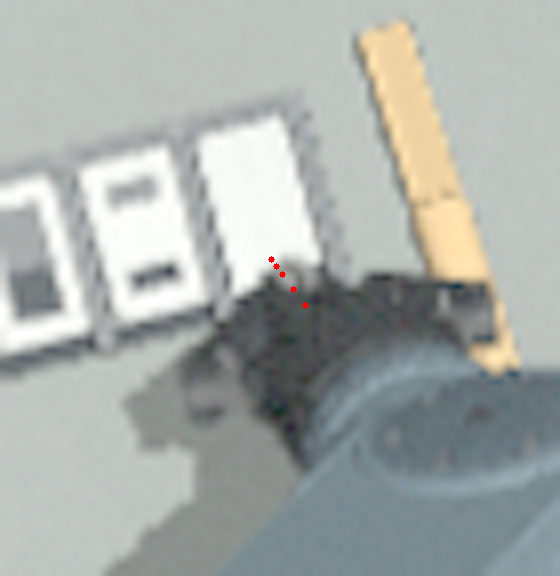

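```bash
python3 - <<'E'
from h import *
o,p,r=cur(); z=r.apply([0,0,1]);x=r.apply([1,0,0])
print(p,o["opening"])
T=imaging.camera("top");S=imaging.camera("scene")
for d in (0,10,15,20,25,30,35,40): 
    q=(p-z*d+x*11)/1000; print(d,proj(T,q).round(1),proj(S,q).round(1),(q*1000).round(1))
def tri(uT,uS):
    a,d=ray(T,uT);b,e=ray(S,uS);d=d[0];e=e[0]
    s=np.linalg.lstsq(np.c_[d,-e],b-a,rcond=None)[0]; return a+s[0]*d,b+s[1]*e
print(tri((301.6,173.1),(195.9,236)))
# check bias using plate corner
E
```

```text
[ 567.97335142 -268.72157924   11.99701625] 0.0014813031780870347
0 [[297.8 168.9]] [[199.  242.8]] [ 577.6 -266.3   16.8]
10 [[298.5 169.8]] [[198.2 239.6]] [ 573.3 -267.4   25.8]
15 [[298.8 170.3]] [[197.7 238. ]] [ 571.2 -267.9   30.3]
20 [[299.2 170.8]] [[197.3 236.4]] [ 569.1 -268.4   34.8]
25 [[299.5 171.2]] [[196.8 234.7]] [ 566.9 -269.    39.3]
30 [[299.9 171.7]] [[196.4 233.1]] [ 564.8 -269.5   43.8]
35 [[300.2 172.2]] [[195.9 231.5]] [ 562.7 -270.    48.3]
40 [[300.6 172.7]] [[195.5 229.8]] [ 560.6 -270.6   52.8]
(array([ 0.56216013, -0.27707284,  0.02781372]), array([ 0.56232347, -0.27272416,  0.02725625]))
```

```bash
python3 -m pendant '[[[0.012,0,-0.022,0,0,0],[0.012,0,-0.022,0,0,0],[0.02,-0.005,0.01,0,0,0],[0.02,-0.005,0.01,0,0,0],[0.01,-0.003,0.004,0,0,0],[-0.004,0,0.009,0,0,0],[-0.004,0,0.009,0,0,0]]]'
cat >> h.py <<'E'
def snap(name):
    T=imaging.camera("top");S=imaging.camera("scene");o=[]
    for c,(x,y) in((S,(165,195)),(T,(265,140))):
        i=cv2.resize(c["pixels"][y:y+66,x:x+66],None,fx=6,fy=6,interpolation=cv2.INTER_CUBIC)
        o.append(np.clip((i.astype(float)/(150 if c is S else 200))**.6*255,0,255).astype(np.uint8))
    cv2.imwrite(f"pics/{name}.png",np.hstack(o))
def pos():
    o,p,r=cur(); a=np.radians(YAW); d=p[:2]-RID
    print("t",round(o["time_s"],2),"pocket xyz",np.round([d[0]*np.cos(a)+d[1]*np.sin(a),-d[0]*np.sin(a)+d[1]*np.cos(a),p[2]],2),"F",o["wrist_force"].round(2),"op",round(o["opening"],3))
E
python3 -c "
from h import *
pos();snap('f')"
```

```text
time_s: 5.5
eef_pos: [0.58, -0.2631, 0.0193]
eef_rot: [-0.027, 0.967, 0.122, 0.224]
wrist_force: [1.0, -0.5, -0.1]
opening: 0.004
t 5.5 pocket xyz [-6.86  1.98 19.32] F [ 0.95 -0.51 -0.12] op 0.004
```

View pics/f.png

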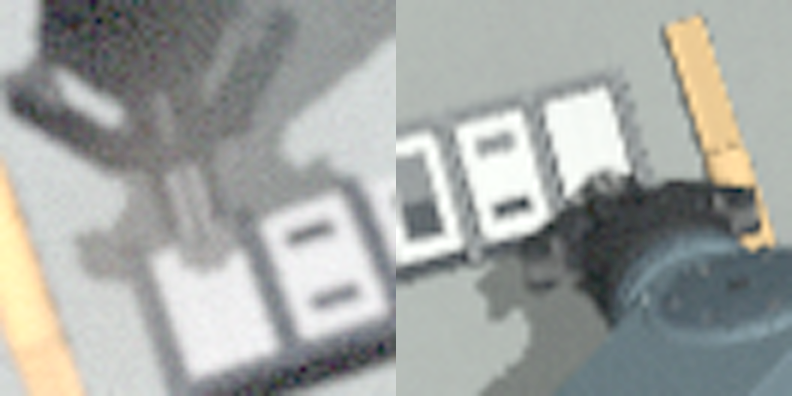

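```bash
cat >> h.py <<'E'
def tri(T,S,uT,uS):
    a,d=ray(T,uT);b,e=ray(S,uS);d=d[0];e=e[0]
    s=np.linalg.lstsq(np.c_[d,-e],b-a,rcond=None)[0]; return (a+s[0]*d)*1000,(b+s[1]*e)*1000
E
python3 -c "
from h import *
T=imaging.camera('top');S=imaging.camera('scene')
print(tri(T,S,(300.3,169.7),(199,239)))
o,p,r=cur(); m=np.mean(tri(T,S,(300.3,169.7),(199,239)),0); print(p,r.inv().apply(m-p))
"
```

```text
(array([ 573.21968819, -272.827103  ,   29.48175714]), array([ 573.5744242 , -264.88183429,   28.49776277]))
[ 579.87541775 -263.18415123   19.44598383] [ -2.71250291   3.90943468 -11.94001588]
```

```bash
python3 -m pendant '[[[-0.013,0,0.007,0,0,0],[-0.013,0,0.007,0,0,0],[-0.006,0,0.009,0,0,0],[-0.004,0,0.009,0,0,0],[-0.004,0,0.009,0,0,0]]]'
python3 -c "
from h import *
pos();snap('g')"
```

```text
time_s: 6.32
eef_pos: [0.576, -0.2645, 0.0079]
eef_rot: [-0.027, 0.967, 0.121, 0.224]
wrist_force: [0.3, 0.1, 0.3]
opening: -0.0
t 6.33 pocket xyz [-11.05   1.56   7.92] F [0.3  0.09 0.27] op -0.0
```

View pics/g.png

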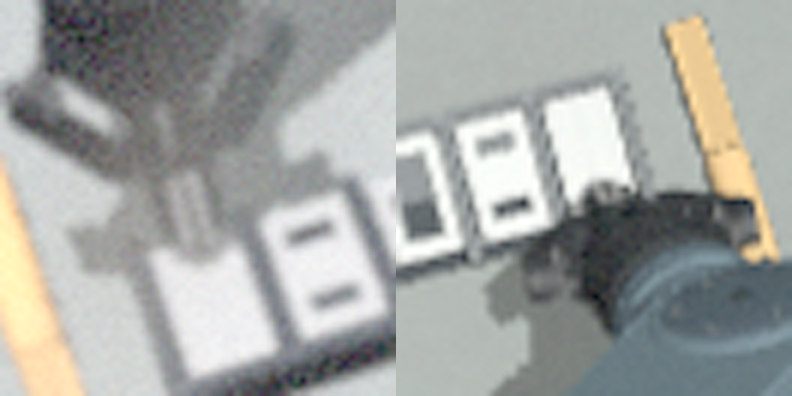

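```bash
python3 -m pendant '[[[-0.004,0,0.009,0,0,0],[-0.004,0,0.009,0,0,0],[-0.002,0,0.005,0,0,0]]]'
python3 -c "
from h import *
pos();snap('g2')"
```

```text
time_s: 6.8
eef_pos: [0.5763, -0.2643, 0.0026]
eef_rot: [-0.027, 0.967, 0.121, 0.224]
wrist_force: [0.3, -0.8, -0.0]
opening: 0.001
t 6.8 pocket xyz [-10.74   1.67   2.6 ] F [ 0.28 -0.83 -0.01] op 0.001
```

View pics/g2.png

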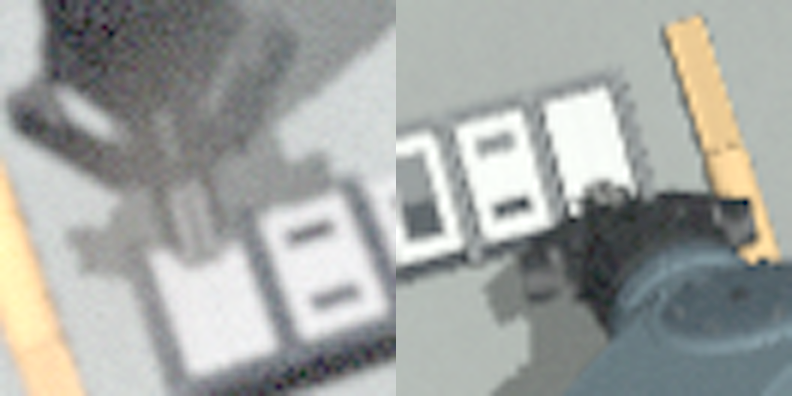

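```bash
python3 - <<'E'
from h import *
o,p,r=cur();z=r.apply([0,0,1]);x=r.apply([1,0,0]);y=r.apply([0,1,0])
out=[]
for n,(x0,y0) in(("scene",(165,190)),("top",(262,135))):
    c=imaging.camera(n); a=cv2.imread(f"pics/{n}0.png")
    row=[]
    for im in (a,c["pixels"]):
        i=cv2.resize(im[y0:y0+70,x0:x0+70],None,fx=5.5,fy=5.5,interpolation=cv2.INTER_CUBIC); row.append(np.clip((i.astype(float)/(150 if n=="scene" else 200))**.6*255,0,255).astype(np.uint8))
    for d in (0,20):
        P=np.array([p-z*d+x*a_+y*b_ for a_,b_ in((11,14),(11,-14),(-11,-14),(-11,14))])/1000
        u=((proj(c,P)-[x0,y0]+.5)*5.5-.5).astype(np.int32); cv2.polylines(row[1],[u],True,(0,0,255) if d==0 else (255,0,0),1)
    out.append(np.hstack(row))
cv2.imwrite("pics/i.png",np.vstack(out)[:, :])
E
```

```text
(no output)
```

View pics/i.png

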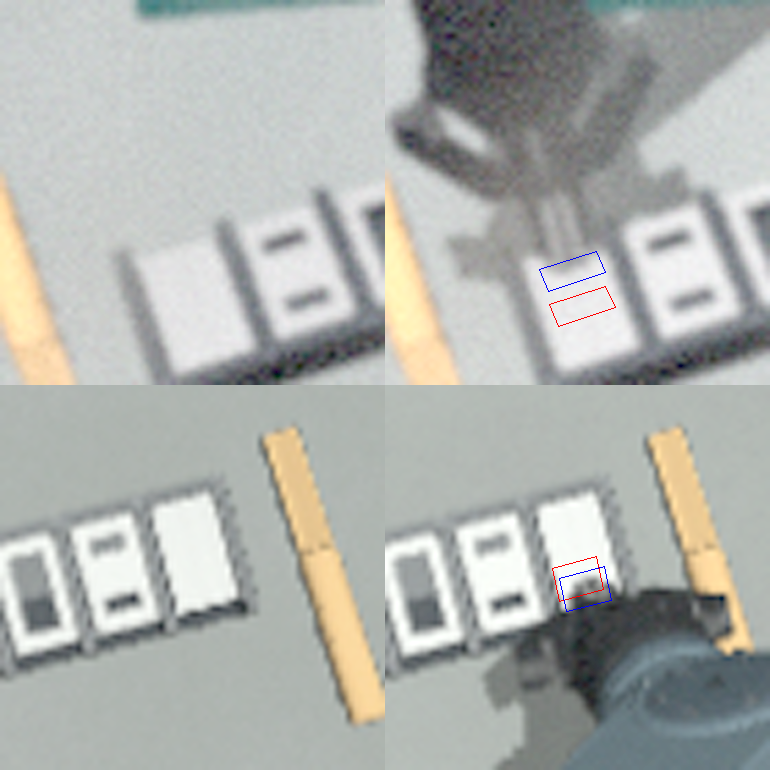

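```bash
python3 -m pendant '[[[-0.004,0,0.009,0,0,0],[-0.004,0,0.009,0,0,0],[-0.002,0,0.005,0,0,0]]]'
python3 -c "
from h import *
pos();snap('g3')"
```

```text
time_s: 7.38
eef_pos: [0.5767, -0.2645, -0.0024]
eef_rot: [-0.027, 0.967, 0.121, 0.224]
wrist_force: [0.6, -0.6, -0.7]
opening: -0.0
t 7.38 pocket xyz [-10.41   1.42  -2.35] F [ 0.59 -0.59 -0.67] op -0.0
```

View pics/g3.png

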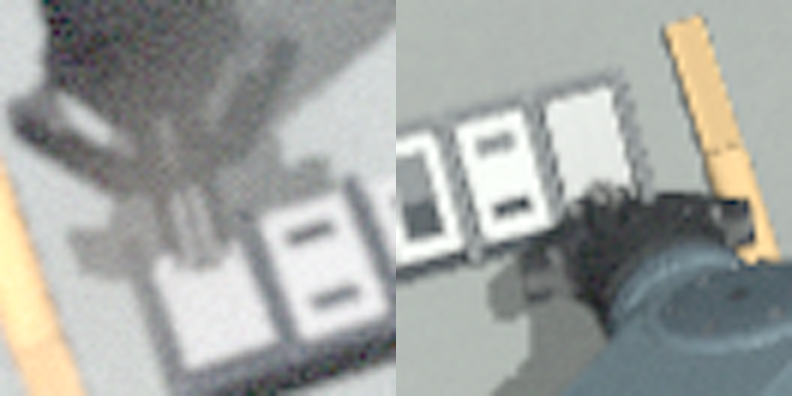

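The plate is now tipping: its far edge in the scene crop has moved up from about y=380 to y=368. So the real tips are about 25 mm short of the reported TCP. I'll keep going until the force rises on the ramp.

```bash
python3 -m pendant '[[[-0.004,0,0.008,0,0,0],[-0.003,0,0.006,0,0,0]]]'; python3 -m pendant '[[[-0.003,0,0.006,0,0,0],[-0.002,0,0.004,0,0,0]]]'
python3 -c "
from h import *
pos();snap('g4')"
```

```text
time_s: 7.72
eef_pos: [0.5767, -0.2645, -0.0056]
eef_rot: [-0.027, 0.967, 0.121, 0.224]
wrist_force: [0.9, -0.5, 0.4]
opening: -0.003
time_s: 7.98
eef_pos: [0.5766, -0.2644, -0.0081]
eef_rot: [-0.027, 0.967, 0.121, 0.224]
wrist_force: [-0.1, -0.0, -0.1]
opening: -0.004
t 7.97 pocket xyz [-10.45   1.45  -8.06] F [-0.08 -0.04 -0.06] op -0.004
```

View pics/g4.png

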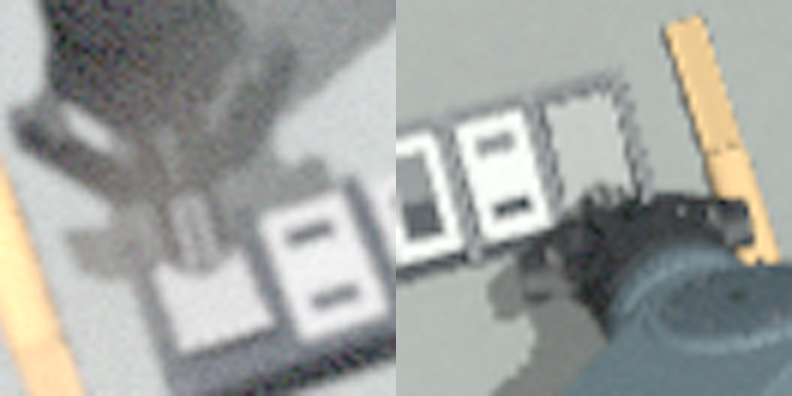

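```bash
python3 -m pendant '[[[-0.003,0,0.006,0,0,0],[-0.002,0,0.004,0,0,0]]]'; python3 -m pendant '[[[-0.002,0,0.004,0,0,0],[0,0,0,0,0,0]]]'
python3 -c "
from h import *
pos();snap('g5')"
```

```text
time_s: 8.32
eef_pos: [0.5766, -0.2645, -0.0103]
eef_rot: [-0.027, 0.967, 0.121, 0.224]
wrist_force: [0.6, -0.1, 1.0]
opening: 0.002
time_s: 8.57
eef_pos: [0.5766, -0.2645, -0.0113]
eef_rot: [-0.027, 0.967, 0.121, 0.224]
wrist_force: [0.7, 0.3, -0.7]
opening: 0.004
t 8.57 pocket xyz [-10.45   1.34 -11.31] F [ 0.69  0.28 -0.68] op 0.004
```

View pics/g5.png

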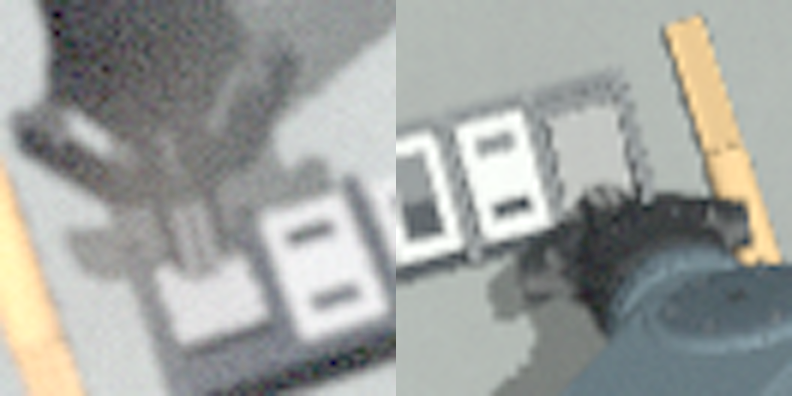

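```bash
python3 -m pendant '[[[0,0,0.004,0,0,0],[0,0,0,0,0,0]]]'|grep -E "pos|force"; python3 -m pendant '[[[0,0,0.004,0,0,0],[0,0,0,0,0,0]]]'|grep -E "pos|force"
```

```text
eef_pos: [0.5768, -0.2647, -0.0111]
wrist_force: [0.7, 0.6, -0.8]
eef_pos: [0.577, -0.2649, -0.0112]
wrist_force: [0.1, 0.0, 0.1]
```

```bash
python3 -m pendant '[[[0,0,0.006,0,0,0],[0,0,0.006,0,0,0]]]'|grep -E "pos|force";python3 -c "
from h import *
pos();print(telemetry.get_obs()['joint_efforts'])"; python3 -m pendant '[[[0,0,0.006,0,0,0]]]'|grep -E "pos|force"; python3 -c "
from h import *
pos();print(telemetry.get_obs()['joint_efforts']);snap('g6')"
```

```text
eef_pos: [0.5772, -0.2649, -0.0113]
wrist_force: [-18.0, 2.1, 22.3]
t 9.43 pocket xyz [ -9.99   0.89 -11.33] F [-17.98   2.11  22.29] op 0.001
[ 3.78256738e+00 -3.80068660e+01 -2.56327701e+01  2.58342706e+00
 -2.19041124e+00 -3.87578417e-03]
eef_pos: [0.5772, -0.2649, -0.0113]
wrist_force: [-15.9, 2.1, 19.3]
t 9.55 pocket xyz [-10.04   0.86 -11.3 ] F [-15.9    2.12  19.33] op 0.001
[ 3.18183281e+00 -3.91993940e+01 -2.55012506e+01  2.38833971e+00
 -1.91800430e+00 -9.81663790e-03]
```

View pics/g6.png

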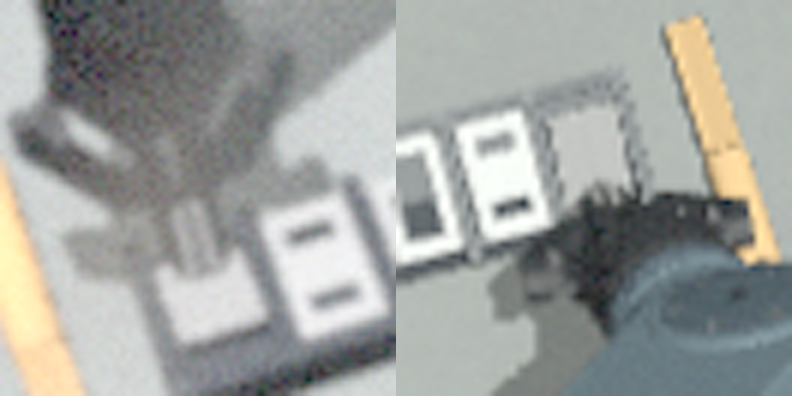

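```bash
python3 -m pendant '[[[0,0,-0.03,0,0,0],[0,0,-0.1,0,0,0],[0,0,-0.2,0,0,0],[0,0,-0.2,0,0,0],[0,0,-0.1,0,0,0],[0,0,0,0,0,0]]]' | grep -v rot
python3 - <<'E'
from h import *
pos(); o,p,r=cur();z=r.apply([0,0,1]);x=r.apply([1,0,0]);y=r.apply([0,1,0])
out=[]
for n,(x0,y0) in(("scene",(150,180)),("top",(250,130))):
    c=imaging.camera(n)
    i=cv2.resize(c["pixels"][y0:y0+90,x0:x0+80],None,fx=5,fy=5,interpolation=cv2.INTER_CUBIC); i=np.clip((i.astype(float)/(150 if n=="scene" else 200))**.6*255,0,255).astype(np.uint8)
    for d,col in ((0,(0,0,255)),(30,(255,0,0))):
        P=np.array([p-z*d+x*a_+y*b_ for a_,b_ in((11,10),(11,-10),(-11,-10),(-11,10))])/1000
        u=((proj(c,P)-[x0,y0]+.5)*5-.5).astype(np.int32); cv2.polylines(i,[u],True,col,1)
    out.append(i)
cv2.imwrite("pics/j.png",np.hstack(out))
E
```

```text
time_s: 10.4
eef_pos: [0.5221, -0.2788, 0.1045]
wrist_force: [0.4, -0.6, -1.0]
opening: 0.0
t 10.4 pocket xyz [-66.8    0.81 104.55] F [ 0.44 -0.57 -0.96] op 0.0
```

View pics/j.png

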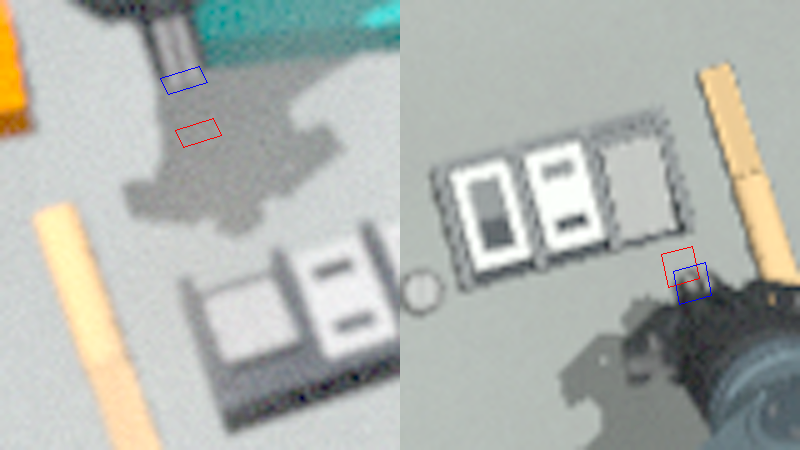

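The picture shows the plate tipped, with its far end clear, and the finger ends at the 30 mm mark (scene crop (184,80)) rather than at the reported TCP. The contact point also gave 30.2 mm. The tips draw back as the jaws open, so I'll calibrate them on bare bench at the plate's grip width.

```bash
python3 - <<'E'
from h import *
for n in("top","scene"):
    c=imaging.camera(n); cn=np.cos(np.radians(26));sn=np.sin(np.radians(26))
    P=np.array([pk(s*cn-3*sn,24+s*sn+3*cn,y) for s,y in((28,-19),(28,19),(-38,19),(-38,-19))])/1000
    print(n,proj(c,P).round(1).tolist())
    x0,y0=(275,140) if n=="top" else (185,225)
    i=cv2.resize(c["pixels"][y0:y0+45,x0:x0+45],None,fx=9,fy=9,interpolation=cv2.INTER_CUBIC);i=np.clip((i.astype(float)/180)**.7*255,0,255).astype(np.uint8)
    u=((proj(c,P)-[x0,y0]+.5)*9-.5).astype(np.int32); cv2.polylines(i,[u],True,(0,0,255),1); cv2.imwrite(f"pics/k_{n}.png",i)
a=cv2.imread("pics/k_top.png");b=cv2.imread("pics/k_scene.png");cv2.imwrite("pics/k.png",np.hstack([b,a])[:, :800])
plan(pk(-78,-8,15),Rt(YAW,0),6)
E
```

```text
top [[301.3, 156.7], [290.1, 159.6], [293.9, 178.0], [304.9, 175.2]]
scene [[194.6, 250.9], [209.2, 246.2], [203.8, 234.3], [190.0, 238.8]]
t 10.6 pos [ 521.5 -276.8  101.7] F [ 0.01  0.54 -0.31] rot deg 25.9 dist 111.0
[[-0.0482, -0.0099, 0.0783, -0.0002, -0.024, 0.0004], [-0.0421, -0.0099, 0.0817, -0.0002, -0.024, 0.0004], [-0.0359, -0.0099, 0.0846, -0.0002, -0.024, 0.0004], [-0.0294, -0.01, 0.0871, -0.0002, -0.024, 0.0004], [-0.0228, -0.01, 0.089, -0.0002, -0.024, 0.0004], [-0.0161, -0.01, 0.0905, -0.0002, -0.024, 0.0004]]
```

View pics/k.png

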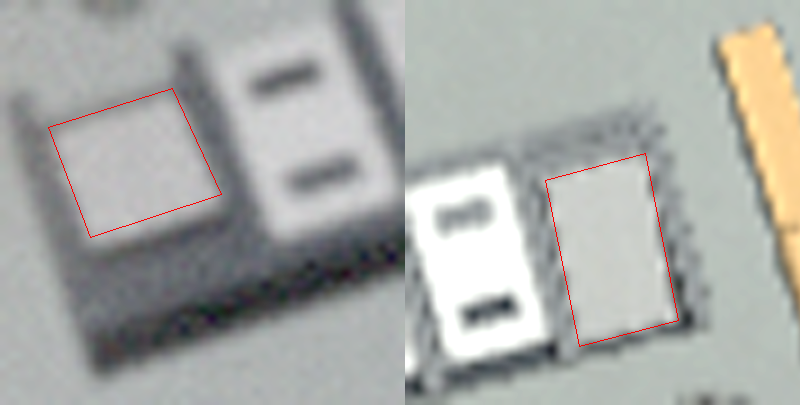

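The tipped plate sits where the model predicts (within about 1 px in both crops). Next is the tip calibration.

```bash
python3 -m pendant '[[[-0.048,-0.01,0.06,0,-0.024,0],[-0.042,-0.01,0.065,0,-0.024,0],[-0.036,-0.01,0.07,0,-0.024,0],[-0.029,-0.01,0.075,0,-0.024,0],[-0.023,-0.01,0.08,0,-0.024,0],[-0.016,-0.01,0.08,0,-0.024,0],[0,0,0.03,0,0,0]]]' 0.553 | grep -v rot
python3 - <<'E'
from h import *
pos();plan(pk(-78,-20,15),Rt(YAW,0),4)
E
```

```text
time_s: 11.48
eef_pos: [0.5, -0.2632, -0.0106]
wrist_force: [0.8, -1.1, -0.7]
opening: 0.447
t 11.47 pocket xyz [-84.44  21.29 -10.61] F [ 0.82 -1.1  -0.7 ] op 0.447
t 11.475 pos [ 500.  -263.2  -10.6] F [ 0.82 -1.1  -0.7 ] rot deg 1.55 dist 13.0
[[0.0082, 0.0081, 0.0115, -0.0011, 0.0016, 0.001], [0.0082, 0.0081, 0.0115, -0.0011, 0.0016, 0.001], [0.0081, 0.008, 0.0116, -0.0011, 0.0016, 0.001], [0.0081, 0.0079, 0.0117, -0.0011, 0.0016, 0.001]]
```

```bash
python3 -m pendant '[[[0,0,0.018,-0.004,0.005,0.004],[0,0,0.018,0,0,0],[0,0,0.014,0,0,0],[0,0,0.014,0,0,0]]]' | grep -E "pos|force"; python3 -m pendant '[[[0,0,0.01,0,0,0],[0,0,0.01,0,0,0]]]' | grep -E "pos|force"
```

```text
eef_pos: [0.499, -0.2632, -0.0244]
wrist_force: [-0.2, 1.0, -0.4]
eef_pos: [0.4992, -0.2638, -0.0281]
wrist_force: [0.1, 0.5, 0.3]
```

```bash
python3 -m pendant '[[[0,0,0.007,0,0,0],[0,0,0.007,0,0,0]]]' | grep -E "pos|force|op"; python3 -m pendant '[[[0,0,0.007,0,0,0]]]' | grep -E "pos|force"; python3 -m pendant '[[[0,0,0.007,0,0,0]]]' | grep -E "pos|force"; python3 -c "
from h import *
plan(pk(-78,-20,15),Rt(YAW,0),1)"
```

```text
eef_pos: [0.4993, -0.2639, -0.031]
wrist_force: [-0.4, 0.1, 0.0]
opening: 0.448
eef_pos: [0.4994, -0.2639, -0.0319]
wrist_force: [-5.4, 2.7, 15.3]
eef_pos: [0.4994, -0.264, -0.0319]
wrist_force: [-7.8, 4.2, 20.1]
t 12.725 pos [ 499.4 -264.   -31.9] F [-7.79  4.16 20.09] rot deg 0.17 dist 15.0
[[0.0363, 0.0284, -0.0595, -0.0002, 0.0004, -0.0009]]
```

```bash
python3 -m pendant '[[[0,0,-0.05,0,0,0],[0,0,-0.2,0,0,0],[0,0,-0.25,0,0,0]]]' 0.44 | grep -v rot
python3 - <<'E'
from h import *
cn=np.cos(np.radians(26));sn=np.sin(np.radians(26))
pos();s,n=20,24;plan(pk(s*cn-n*sn,24+s*sn+n*cn),Rt(YAW,26),5)
E
```

```text
time_s: 13.1
eef_pos: [0.4969, -0.2618, 0.0669]
wrist_force: [1.0, -1.0, -0.3]
opening: 0.561
t 13.1 pocket xyz [-87.14  23.46  66.93] F [ 1.02 -1.04 -0.3 ] op 0.561
t 13.1 pos [ 496.9 -261.8   66.9] F [ 1.02 -1.04 -0.3 ] rot deg 26.35 dist 98.3
[[0.0947, 0.0233, 0.0118, -0.0004, 0.0293, -0.0003], [0.0932, 0.0234, 0.0205, -0.0004, 0.0293, -0.0003], [0.0909, 0.0234, 0.029, -0.0004, 0.0293, -0.0003], [0.0879, 0.0234, 0.0373, -0.0004, 0.0293, -0.0003], [0.084, 0.0235, 0.0452, -0.0004, 0.0293, -0.0003]]
```

```bash
python3 -m pendant '[[[0.095,0.023,0.0,0,0.029,0],[0.093,0.023,0.015,0,0.029,0],[0.091,0.023,0.029,0,0.029,0],[0.088,0.023,0.037,0,0.029,0],[0.06,0.02,0.03,0,0.029,0],[0,0,0,0,0,0]]]' | grep -v rot
python3 - <<'E'
from h import *
cn=np.cos(np.radians(26));sn=np.sin(np.radians(26))
pos();s,n=20,19;plan(pk(s*cn-n*sn,24+s*sn+n*cn),Rt(YAW,26),3)
E
```

```text
time_s: 13.85
eef_pos: [0.596, -0.2655, 0.0689]
wrist_force: [-0.4, 1.2, -0.9]
opening: 0.563
t 13.85 pocket xyz [ 8.12 -4.31 68.92] F [-0.39  1.17 -0.87] op 0.563
t 13.85 pos [ 596.  -265.5   68.9] F [-0.39  1.17 -0.87] rot deg 1.03 dist 19.6
[[-0.0122, -0.0074, 0.0294, 0.0006, -0.0018, 0.0001], [-0.012, -0.0073, 0.0295, 0.0006, -0.0018, 0.0001], [-0.0118, -0.0072, 0.0296, 0.0006, -0.0018, 0.0001]]
```

```bash
python3 -m pendant '[[[-0.012,-0.007,0.029,0.0006,-0.0018,0],[-0.012,-0.007,0.029,0.0006,-0.0018,0],[-0.008,-0.005,0.02,0.0006,-0.0018,0],[0,0,0,0,0,0]]]' | grep -v rot
python3 - <<'E'
from h import *
cn=np.cos(np.radians(26));sn=np.sin(np.radians(26))
pos();s,n=20,-8;plan(pk(s*cn-n*sn,24+s*sn+n*cn),Rt(YAW,26),3)
o,p,r=cur();z=r.apply([0,0,1]);x=r.apply([1,0,0]);y=r.apply([0,1,0])
out=[]
for n,(x0,y0) in(("scene",(160,190)),("top",(255,130))):
    c=imaging.camera(n)
    i=cv2.resize(c["pixels"][y0:y0+80,x0:x0+80],None,fx=5,fy=5,interpolation=cv2.INTER_CUBIC); i=np.clip((i.astype(float)/(150 if n=="scene" else 200))**.6*255,0,255).astype(np.uint8)
    for b in(-24,24):
        P=np.array([p-z*32+x*a_+y*b for a_ in(11,-11)])/1000
        u=((proj(c,P)-[x0,y0]+.5)*5-.5).astype(np.int32); cv2.polylines(i,[u],True,(0,0,255),1)
    out.append(i)
cv2.imwrite("pics/l.png",np.hstack(out))
E
```

```text
time_s: 14.35
eef_pos: [0.5968, -0.2609, 0.0519]
wrist_force: [-0.4, -0.6, 0.5]
opening: 0.561
t 14.35 pocket xyz [10.   -0.09 51.92] F [-0.45 -0.57  0.54] op 0.561
t 14.35 pos [ 596.8 -260.9   51.9] F [-0.45 -0.57  0.54] rot deg 0.3 dist 28.7
[[-0.0019, -0.0002, 0.0479, 0.0, 0.0004, 0.0003], [-0.0019, -0.0002, 0.0479, 0.0, 0.0004, 0.0003], [-0.002, -0.0002, 0.0479, 0.0, 0.0004, 0.0003]]
```

View pics/l.png

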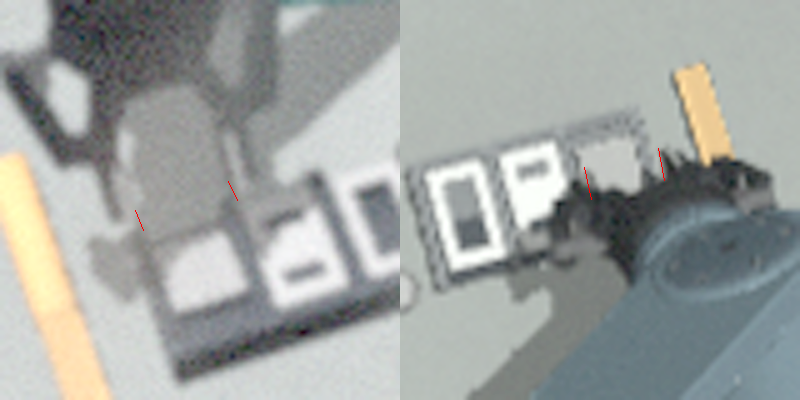

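```bash
python3 -m pendant '[[[-0.002,0,0.048,0,0,0],[-0.002,0,0.048,0,0,0],[-0.002,0,0.048,0,0,0],[0,0,0.03,0,0,0]]]' | grep -v rot
python3 - <<'E'
from h import *
cn=np.cos(np.radians(26));sn=np.sin(np.radians(26))
pos();s,n=20,-31;plan(pk(s*cn-n*sn,24+s*sn+n*cn),Rt(YAW,26),3)
E
```

```text
time_s: 14.95
eef_pos: [0.6116, -0.258, 0.0186]
wrist_force: [-0.1, 0.2, -0.3]
opening: 0.563
t 14.95 pocket xyz [25.02 -0.81 18.6 ] F [-0.11  0.22 -0.32] op 0.563
t 14.95 pos [ 611.6 -258.    18.6] F [-0.11  0.22 -0.32] rot deg 0.27 dist 15.2
[[-0.0001, -0.0014, 0.0253, 0.0002, 0.0003, 0.0003], [-0.0001, -0.0014, 0.0253, 0.0002, 0.0003, 0.0003], [-0.0002, -0.0014, 0.0253, 0.0002, 0.0003, 0.0003]]
```

```bash
python3 -m pendant '[[[0,-0.002,0.02,0,0,0],[0,-0.002,0.02,0,0,0],[0,0,0.013,0,0,0],[0,0,0.008,0,0,0],[0,0,0,0,0,0]]]' | grep -v rot
python3 - <<'E'
from h import *
cn=np.cos(np.radians(26));sn=np.sin(np.radians(26))
pos();s,n=20,-31;plan(pk(s*cn-n*sn,24+s*sn+n*cn),Rt(YAW,26),1)
E
```

```text
time_s: 15.58
eef_pos: [0.6169, -0.2556, 0.0064]
wrist_force: [0.8, 0.7, -0.3]
opening: 0.558
t 15.57 pocket xyz [30.78  0.21  6.39] F [ 0.76  0.74 -0.28] op 0.558
t 15.575 pos [ 616.9 -255.6    6.4] F [ 0.76  0.74 -0.28] rot deg 0.27 dist 1.7
[[0.0003, 0.001, 0.0084, 0.0004, 0.0011, 0.0009]]
```

```bash
python3 -m pendant '[[[0,0.001,0.0085,0,0.001,0],[0,0,0,0,0,0]]]' | grep -v rot
python3 - <<'E'
from h import *
cn=np.cos(np.radians(26));sn=np.sin(np.radians(26))
pos();s,n=20,-31;plan(pk(s*cn-n*sn,24+s*sn+n*cn),Rt(YAW,26),1);snap('n')
E
```

```text
time_s: 15.82
eef_pos: [0.6178, -0.2558, 0.0051]
wrist_force: [0.8, -0.3, 0.0]
opening: 0.556
t 15.82 pocket xyz [31.61 -0.24  5.1 ] F [ 0.8  -0.31  0.01] op 0.556
t 15.825 pos [ 617.8 -255.8    5.1] F [ 0.8  -0.31  0.01] rot deg 0.2 dist 0.3
[[-0.0006, -0.0012, 0.0008, 0.0005, -0.0, 0.001]]
```

View pics/n.png

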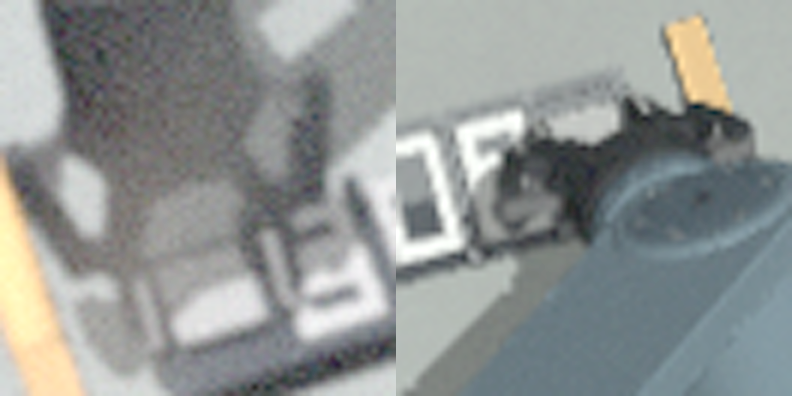

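The fingers straddle the raised end: pads at (150,310) and (280,270), plate between them at (215,305). Closing now.

```bash
python3 -m pendant '[[[0,0,0,0,0,0],[0,0,0,0,0,0],[0,0,0,0,0,0],[0,0,0,0,0,0]]]' 1 | grep -v rot
python3 - <<'E'
from h import *
pos();snap('o')
E
```

```text
time_s: 16.42
eef_pos: [0.6179, -0.256, 0.0056]
wrist_force: [-1.4, 0.5, 0.6]
opening: 0.397
t 16.43 pocket xyz [31.61 -0.44  5.62] F [-1.37  0.46  0.62] op 0.397
```

View pics/o.png

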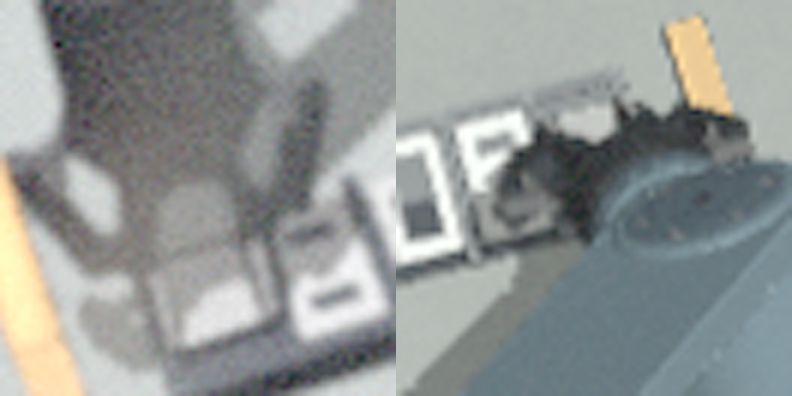

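```bash
python3 -m pendant '[[[0.011,0,-0.022,0,0,0],[0.022,0,-0.045,0,0,0],[0.044,0,-0.09,0,0,0],[0.066,0,-0.135,0,0,0],[0.066,0,-0.135,0,0,0],[0.044,0,-0.09,0,0,0],[0,0,0,0,0,0]]]' | grep -v rot
python3 - <<'E'
from h import *
pos()
T=imaging.camera("top");S=imaging.camera("scene")
cv2.imwrite("pics/q.png",np.hstack([cv2.resize(S["pixels"][150:270,150:270],None,fx=3.3,fy=3.3,interpolation=cv2.INTER_CUBIC),cv2.resize(T["pixels"][110:230,240:360],None,fx=3.3,fy=3.3,interpolation=cv2.INTER_CUBIC)]))
E
```

```text
time_s: 17.4
eef_pos: [0.6188, -0.2565, 0.131]
wrist_force: [0.8, -0.2, -0.4]
opening: 0.394
t 17.4 pocket xyz [ 32.38  -1.12 130.99] F [ 0.77 -0.19 -0.41] op 0.394
```

View pics/q.png

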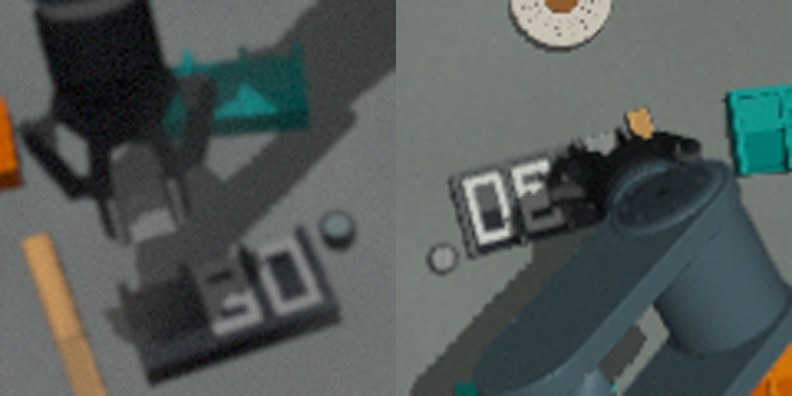

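The plate is held (its face shows between the pads at scene crop (150,220)), and the other two plates are still in their pockets. Next is the transfer.

```bash
python3 - <<'E'
from h import *
plan([572,185,131],Rt(-3.5,0),12)
E
```

```text
t 17.5 pos [ 617.6 -255.4  128.2] F [ 0.48  0.94 -0.92] rot deg 31.39 dist 442.8
[[0.0247, -0.1825, 0.0099, -0.0018, -0.012, 0.0081], [0.0204, -0.1832, 0.0081, -0.0018, -0.012, 0.0081], [0.016, -0.1837, 0.0064, -0.0018, -0.012, 0.0081], [0.0116, -0.1841, 0.0049, -0.0018, -0.012, 0.0081], [0.0071, -0.1843, 0.0035, -0.0018, -0.012, 0.0081], [0.0025, -0.1844, 0.0023, -0.0018, -0.012, 0.0081], [-0.0021, -0.1845, 0.0013, -0.0018, -0.012, 0.0081], [-0.0068, -0.1844, 0.0004, -0.0018, -0.012, 0.0081], [-0.0114, -0.1841, -0.0003, -0.0018, -0.012, 0.0081], [-0.0161, -0.1838, -0.0008, -0.0018, -0.012, 0.0081], [-0.0208, -0.1833, -0.0011, -0.0018, -0.012, 0.0081], [-0.0255, -0.1827, -0.0012, -0.0018, -0.012, 0.0081]]
```

```bash
python3 -m pendant '[[[0.025,-0.12,0.01,-0.0018,-0.012,0.008],[0.02,-0.183,0.008,-0.0018,-0.012,0.008],[0.016,-0.184,0.006,-0.0018,-0.012,0.008],[0.012,-0.184,0.005,-0.0018,-0.012,0.008],[0.007,-0.184,0.004,-0.0018,-0.012,0.008],[0.003,-0.184,0.002,-0.0018,-0.012,0.008],[-0.002,-0.184,0.001,-0.0018,-0.012,0.008],[-0.007,-0.184,0,-0.0018,-0.012,0.008],[-0.011,-0.184,0,-0.0018,-0.012,0.008],[-0.016,-0.184,-0.001,-0.0018,-0.012,0.008],[-0.021,-0.16,-0.001,-0.0018,-0.012,0.008],[-0.025,-0.1,-0.001,-0.0018,-0.012,0.008]]]' | grep -v rot
python3 - <<'E'
from h import *
plan([574.5,188.5,90],Rt(-3.5,0),5)
E
```

```text
time_s: 19.0
eef_pos: [0.564, 0.1651, 0.1154]
wrist_force: [0.2, 0.2, -1.3]
opening: 0.395
t 19.0 pos [564.  165.1 115.4] F [ 0.16  0.2  -1.27] rot deg 2.57 dist 36.1
[[0.0098, -0.0241, 0.025, -0.0, 0.0027, -0.0008], [0.0096, -0.0241, 0.0251, -0.0, 0.0027, -0.0008], [0.0095, -0.0241, 0.0252, -0.0, 0.0027, -0.0008], [0.0093, -0.024, 0.0253, -0.0, 0.0027, -0.0008], [0.0092, -0.024, 0.0253, -0.0, 0.0027, -0.0008]]
```

```bash
python3 -m pendant '[[[0.01,-0.02,0.02,0,0.003,-0.001],[0.01,-0.02,0.02,0,0.003,-0.001],[0.01,-0.015,0.02,0,0.003,-0.001],[0.008,-0.01,0.015,0,0.002,0],[0,0,0,0,0,0]]]' | grep -v rot
python3 - <<'E'
from h import *
plan([574.5,188.5,70],Rt(-3.5,0),5)
for n,(x0,y0) in(("scene",(310,120)),("top",(110,110))):
    c=imaging.camera(n)
    cv2.imwrite(f"pics/r_{n}.png",cv2.resize(c["pixels"][y0:y0+130,x0:x0+110],None,fx=3.6,fy=3.6,interpolation=cv2.INTER_CUBIC))
cv2.imwrite("pics/r.png",np.hstack([cv2.imread("pics/r_scene.png"),cv2.imread("pics/r_top.png")]))
E
```

```text
time_s: 19.62
eef_pos: [0.5706, 0.1768, 0.0956]
wrist_force: [0.6, -0.7, -0.5]
opening: 0.396
t 19.625 pos [570.6 176.8  95.6] F [ 0.61 -0.73 -0.54] rot deg 0.59 dist 28.4
[[0.0035, -0.0119, 0.0255, 0.0001, 0.0006, -0.0001], [0.0034, -0.0119, 0.0256, 0.0001, 0.0006, -0.0001], [0.0034, -0.0119, 0.0256, 0.0001, 0.0006, -0.0001], [0.0033, -0.0119, 0.0256, 0.0001, 0.0006, -0.0001], [0.0033, -0.0119, 0.0256, 0.0001, 0.0006, -0.0001]]
```

View pics/r.png

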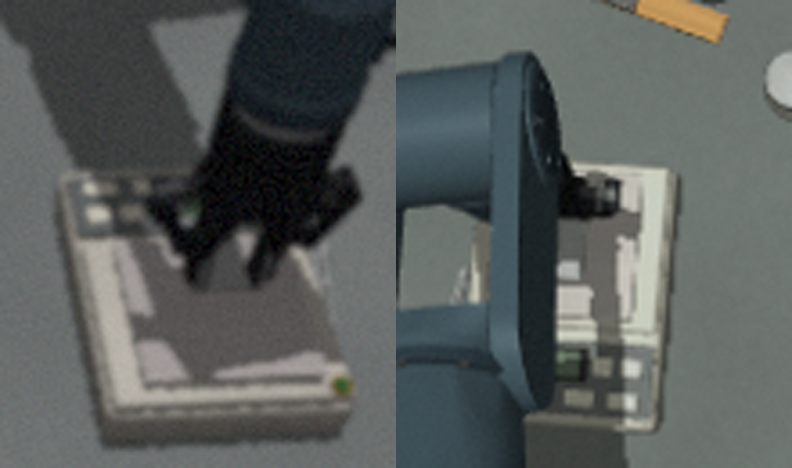

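```bash
python3 -m pendant '[[[0.0035,-0.012,0.025,0,0.0006,0],[0.0035,-0.012,0.025,0,0.0006,0],[0.0035,-0.012,0.025,0,0.0006,0],[0.0035,-0.012,0.025,0,0.0006,0],[0.002,-0.007,0.022,0,0.0006,0],[0,0,0.02,0,0,0],[0,0,0.015,0,0,0]]]' | grep -v rot
python3 - <<'E'
from h import *
plan([574.5,188.5,45],Rt(-3.5,0),5)
S=imaging.camera("scene");
i=cv2.resize(S["pixels"][150:250,320:415],None,fx=6,fy=6,interpolation=cv2.INTER_CUBIC);cv2.imwrite("pics/s.png",np.clip((i.astype(float)/180)**.5*255,0,255).astype(np.uint8))
E
```

```text
time_s: 20.6
eef_pos: [0.5752, 0.1883, 0.0627]
wrist_force: [-0.6, -0.2, -1.4]
opening: 0.399
t 20.6 pos [575.2 188.3  62.7] F [-0.64 -0.22 -1.37] rot deg 0.14 dist 17.7
[[-0.0007, -0.0002, 0.0177, 0.0, -0.0001, -0.0001], [-0.0007, -0.0002, 0.0177, 0.0, -0.0001, -0.0001], [-0.0007, -0.0002, 0.0177, 0.0, -0.0001, -0.0001], [-0.0007, -0.0002, 0.0177, 0.0, -0.0001, -0.0001], [-0.0007, -0.0002, 0.0177, 0.0, -0.0001, -0.0001]]
```

View pics/s.png

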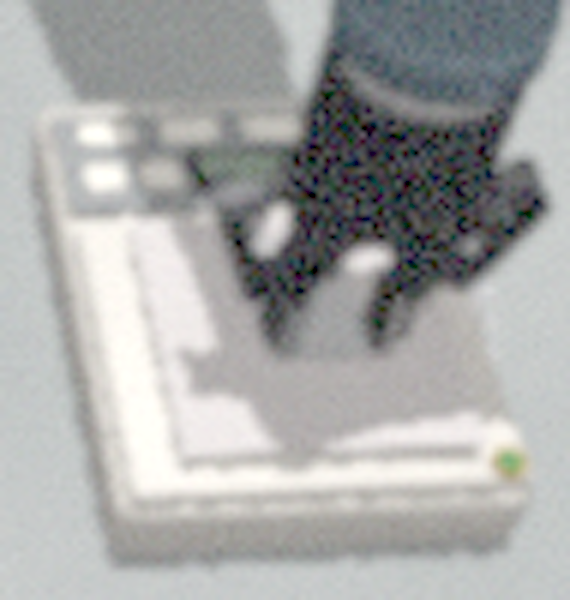

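```bash
python3 -m pendant '[[[0,0,0.02,0,0,0],[0,0,0.015,0,0,0],[0,0,0.012,0,0,0],[0,0,0.01,0,0,0],[0,0,0.01,0,0,0]]]' | grep -E "pos|force";python3 -m pendant '[[[0,0,0.007,0,0,0],[0,0,0,0,0,0]]]' | grep -E "pos|force"
```

```text
eef_pos: [0.5753, 0.1881, 0.0484]
wrist_force: [0.2, -0.4, -1.3]
eef_pos: [0.5752, 0.188, 0.0468]
wrist_force: [-0.7, 0.2, -0.4]
```

```bash
python3 -c "
from h import *
plan([574.5,188.5,45],Rt(-3.5,0),1)
print([telemetry.get_obs()['wrist_force'][2].round(2) for _ in range(3)])"
```

```text
t 21.525 pos [575.2 188.   46.8] F [-0.71  0.24 -0.44] rot deg 0.16 dist 2.0
[[-0.0038, -0.0021, 0.0088, 0.0003, -0.0003, -0.0008]]
[np.float64(-0.44), np.float64(-0.44), np.float64(-0.44)]
```

```bash
python3 -m pendant '[[[0,0,0.006,0,0,0],[0,0,0.004,0,0,0]]]' | grep -E "pos|force"
```

```text
eef_pos: [0.5754, 0.1881, 0.0448]
wrist_force: [-0.6, 0.0, -0.2]
```

```bash
python3 -m pendant '[[[0,0,0.004,0,0,0],[0,0,0,0,0,0]]]' | grep -E "pos|force"
```

```text
eef_pos: [0.5754, 0.1881, 0.044]
wrist_force: [0.5, -0.4, -0.3]
```

```bash
python3 -m pendant '[[[0,0,0.004,0,0,0]]]' | grep -E "pos|force"
```

```text
eef_pos: [0.5755, 0.1881, 0.0432]
wrist_force: [-0.3, -0.3, -0.9]
```

```bash
python3 -m pendant '[[[0,0,0.003,0,0,0]]]' | grep -E "pos|force"
```

```text
eef_pos: [0.5755, 0.1881, 0.0426]
wrist_force: [-0.8, 0.7, -0.4]
```

```bash
python3 -m pendant '[[[0,0,0.003,0,0,0]]]' | grep -E "pos|force"
```

```text
eef_pos: [0.5755, 0.1881, 0.042]
wrist_force: [0.6, -0.5, -0.9]
```

```bash
python3 -m pendant '[[[0,0,0.002,0,0,0]]]' | grep -E "pos|force"
```

```text
eef_pos: [0.5755, 0.1881, 0.0416]
wrist_force: [-0.4, 0.1, 0.1]
```

```bash
python3 -m pendant '[[[0,0,0.002,0,0,0]]]' | grep -E "pos|force"
```

```text
eef_pos: [0.5755, 0.1881, 0.0413]
wrist_force: [-1.0, -0.9, 1.0]
```

```bash
python3 -m pendant '[[[0,0,0.002,0,0,0]]]' | grep -E "pos|force"
```

```text
eef_pos: [0.5755, 0.1881, 0.0411]
wrist_force: [-0.3, -0.2, 1.7]
```

```bash
python3 -m pendant '[[[0,0,0,0,0,0]]]' | grep -E "pos|force";python3 -m pendant '[[[0,0,0.001,0,0,0]]]' | grep -E "pos|force"; python3 -c "
from h import *
print(telemetry.get_obs()['torque'])
S=imaging.camera('scene');
i=cv2.resize(S['pixels'][180:230,350:400],None,fx=12,fy=12,interpolation=cv2.INTER_CUBIC);cv2.imwrite('pics/u.png',np.clip((i.astype(float)/180)**.5*255,0,255).astype(np.uint8))"
```

```text
eef_pos: [0.5755, 0.1881, 0.0413]
wrist_force: [-1.4, -0.6, 0.8]
eef_pos: [0.5755, 0.1881, 0.0412]
wrist_force: [-0.7, 0.3, 1.7]
[-0.05323061  0.2038433  -0.02516956]
```

View pics/u.png

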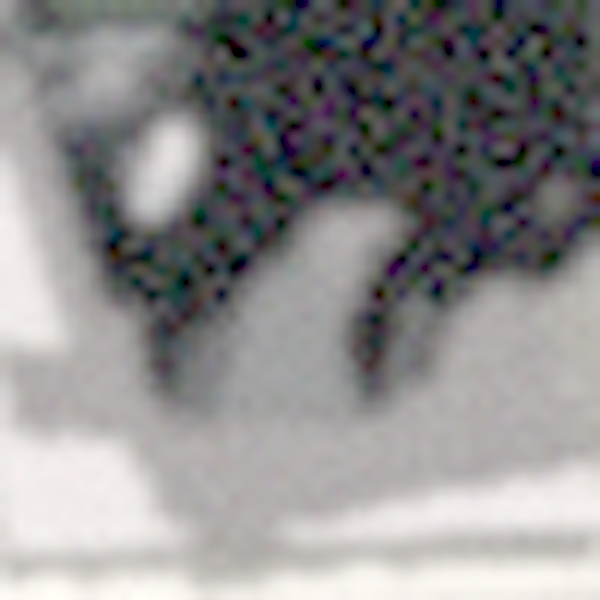

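```bash
python3 -m pendant '[[[0,0,0.0015,0,-0.003,0]]]' | grep -E "pos|force|rot";python3 -m pendant '[[[0,0,0.001,0,0,0]]]' | grep -E "pos|force|rot"; python3 -c "
from h import *
print(telemetry.get_obs()['torque']);plan([575.5,188.1,41],Rt(-3.5,0),1)"
```

```text
eef_pos: [0.5753, 0.1882, 0.041]
eef_rot: [0.0, 0.999, -0.032, -0.004]
wrist_force: [-2.6, -0.4, 3.6]
eef_pos: [0.5754, 0.1882, 0.0409]
eef_rot: [0.0, 0.999, -0.032, -0.004]
wrist_force: [-1.8, -0.3, 3.9]
[-0.03212373  0.23637926 -0.06249646]
t 23.325 pos [575.4 188.2  40.9] F [-1.85 -0.27  3.91] rot deg 0.51 dist 0.2
[[0.0005, 0.0002, -0.0007, 0.0002, 0.0028, -0.0007]]
```

```bash
python3 -m pendant '[[[0,0,-0.001,0,0,0]]]' | grep -E "pos|force"; python3 -m pendant '[[[0,0,0,0,0,0],[0,0,0,0,0,0],[0,0,0,0,0,0]]]' 0.44 | grep -E "pos|force|open"
```

```text
eef_pos: [0.5754, 0.1882, 0.0411]
wrist_force: [-2.1, -0.5, 1.2]
eef_pos: [0.5757, 0.1881, 0.0406]
wrist_force: [0.6, -0.2, 0.4]
opening: 0.565
```

```bash
python3 -m pendant '[[[0,0,-0.01,0,0,0],[0,0,-0.03,0,0,0],[0,0,-0.1,0,0,0],[0,0,-0.2,0,0,0],[0,0,-0.25,0,0,0],[0,0,-0.25,0,0,0],[0.0,0.25,-0.1,0,0,0],[0,0.28,0,0,0,0],[0,0.28,0,0,0,0],[0,0.28,0,0,0,0],[0,0.2,0,0,0,0],[0,0,0,0,0,0]]]' | grep -E "time|pos|force|open"
python3 - <<'E'
from h import *
for n,(x0,y0) in(("scene",(315,150)),("top",(115,140))):
    c=imaging.camera(n)
    cv2.imwrite(f"pics/v_{n}.png",cv2.resize(c["pixels"][y0:y0+100,x0:x0+95],None,fx=4.2,fy=4.2,interpolation=cv2.INTER_CUBIC)); cv2.imwrite(f"pics/w_{n}.png",c["pixels"])
cv2.imwrite("pics/v.png",np.hstack([cv2.imread("pics/v_scene.png"),cv2.imread("pics/v_top.png")]))
E
```

```text
time_s: 25.32
eef_pos: [0.5636, -0.0765, 0.2533]
wrist_force: [0.5, -0.2, -0.2]
opening: 0.565
```

View pics/v.png

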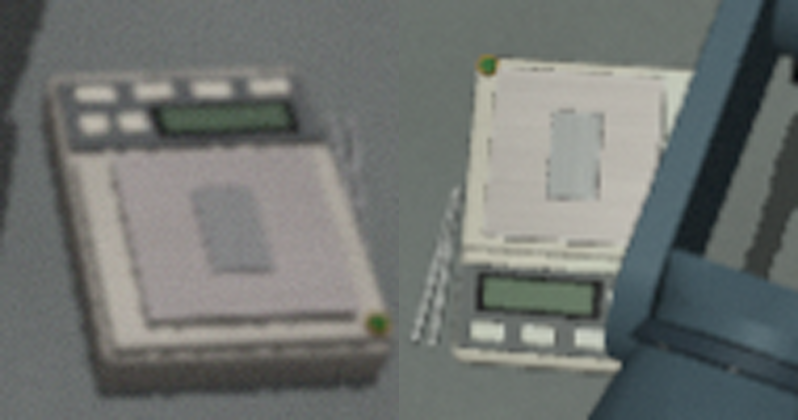

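View pics/w_scene.png

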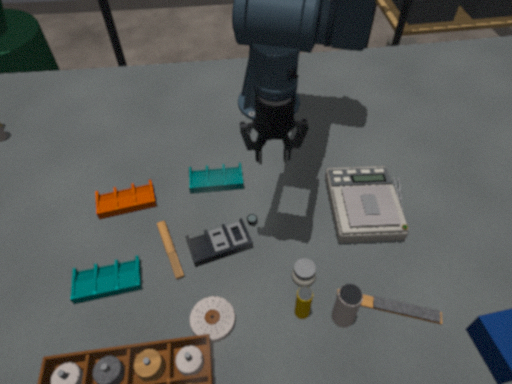

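```bash
python3 -m pendant '[[[0,0,0,0,0,0],[0,0,0,0,0,0]]]' | grep -E "time|force"; python3 -c "
from h import *
print(ctrl.hand_in())"
```

```text
time_s: 25.68
wrist_force: [-0.3, 0.4, 0.1]
the job is handed in; nothing more can be done
None
```

I pressed down the solid plate's ramp end until it tipped, gripped its raised end across the width, and lifted it out. I then laid it on the pan while still holding it, let go and backed the arm away. I handed the job in at 25.7 s of the 48 s allowed; it reports no verdict.

**Last checks:** both cameras show the plate lying flat, about 1 to 3 mm from the pan's centre. The frame plate and slot plate are still in their pockets. The arm is clear of everything, with only noise on the wrist force.

**Disagreements and blemishes:**
- **Fingertip position:** the real fingertips end about 30 mm short of the reported TCP, or about 32 mm with the jaws at plate width, although the TCP should lie at their very end. I found this in the pictures and confirmed it by touching the plate on the ramp and the bare bench, then corrected for it. Those touches read about 29 N on the plate and 22 N on the bench.
- **Pan centre:** the two cameras disagreed by about 5 mm along x. I aimed between them, closer to the top view.
- **Set-down:** the plate's robot-side end touched first, with the plate under a degree out of level by my estimate. I levelled it with the force on the pan briefly near 4 to 5 N. That is well under the 15 N limit, but it is a light press. I eased off to about 2 N before opening the jaws.

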